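Comb spacer rods into a grooved tray and rack the flanged bushes

ROBOT

A 6-joint arm with a two-finger parallel gripper is mounted at the origin on a cart in front of the work surface, level with it; the furniture and walls round the work are solid. World frame = base frame: x ahead of the robot, y to its left, z up, the work surface at z = 0. Lengths are in mm, angles in rad, forces in N, time in s.
With the tool pointing down it reaches from about 400 to 925 mm from the base axis. Payload 12.5 kg.
Tool frame: the origin (TCP) lies on the mounting face of the last link; the fingertips stand 190 mm ahead of it and the grasp point (between the pads) lies 171 mm ahead of it; z points along the fingers, y is the line along which they close (so a half turn about z gives the same grasp; the last joint's range is limited). The gripper opens to 95 mm and grips with 3 to 60 N. Pads are 20 mm wide; open, the fingers measure 119 mm over their backs; the gripper's body (75 mm by 180 mm) begins 59 mm behind the grasp point.
Start: joints at [1.243, 0.491, 1.559, -0, 1.092, -0.106], TCP at [137.467, 609.695, 404.761] pointing down, gripper open.
Joint ranges: [-3.1, 3.1], [-0.84, 2.19], [0.05, 2.79], [-1.13, 4.28], [0.06, 2.93], [-2.69, 2.69]. Speed limits (rad/s): [2.22, 2.22, 2.79, 3.14, 3.14, 3.14].

INTERFACE

Orientations are given as [roll, pitch, yaw] about the fixed x, y, z axes, in that order (R = Rz(yaw) Ry(pitch) Rx(roll)).
In Python, from cell import env gives the robot as it stands.
- The arm moves only by the tool carry_out, never from a script. Its argument "series" is a list of rows, each a list of 5 numbers: the shift along the tool's x, y, z in m, then the turn about the tool's z in degrees, then the opening, from 0 (shut) to 1 (fully open). A call has 1 to 20 rows; each row is the pose to reach, as a shift and turn from the pose commanded when the call began, along the tool's axes at that moment; what a row does not reach only later rows make up. A row lasts 1/8 s, in which the tool goes at most 62.5 mm and 10.7 degrees, less where a joint would pass 70% of its speed; a pose out of reach is approached as far as the arm can. A call with a gripper value outside its range is refused whole. The fingers move at their own pace and stop on an object; the grip force is fixed at half the most. Time passes only in rows, so rows that repeat a pose let the fingers close. It gives the time, the measured TCP pose, the force, the opening and the grip force at its end, in the units of the state.
- env.state(): the state, without advancing time (a new reading comes with each control period).
- env.read_camera(name): name is "side" or "top" or "wrist"; returns (picture, depth): 384x512x3 uint8, red, green, blue; 384x512 float32, mm along the optical axis (not along the pixel's ray), 0 where there is no reading.
- env.get_calibration(name): a dict with "intrinsics" (3x3 intrinsics, pixels), "cam_to_world" (4x4, takes a point from camera to world coordinates); the wrist camera has in their place "T_tool_cam" (4x4, takes a point from camera to tool coordinates, whose origin is the TCP and whose axes are the flange's). Camera axes: x right, y up, looking along -z (the intrinsics and any distortion apply to the point x, -y, -z); pixel columns grow to the right and rows downward; lengths in mm; the calibration is good to about 2 mm. A picture is of the moment at which its call begins: read the wrist's pose just before it. get_calibration takes no time and is no camera call.
- env.job_done(): hands the job in; it is judged then, once.
The state is a dict: "t": time; "joints": joint angles; "qvel": joint speeds; "tau": joint torques, N m; "eef_pos": TCP position; "tcp_rot": TCP orientation; "ft_force": force on the tool from outside, world axes, zero at the start; "moment": the same for the moment, N m; "opening": opening from 0.0 (shut) to 1.0 (fully open); "grip_force": force on a finger pad.
Only numpy, scipy, OpenCV 4.12 (cv2) and the standard library are available. Lean on these libraries where they do the work, as an engineer would, in place of code of your own. Each camera call takes 0.05 s, during which the arm holds its last target. There are 200 camera calls.

TASK

Lay out the spacer kit: take the hand rake from the tray's ledge and comb it through the tray until every loose rod lies straight down in a groove, never touching the rods with the gripper itself, then stand the rake upright back on the ledge. Slide each brass bush standing on the bench sideways, upright, into a free slot of the steel rack, so that its flange is under the plate and it is fully home, and let it stand there. Leave the wire spool and the heat sink where they are.

Things in the scene. Friction and masses are not known exactly. Their poses are not given: they have to be found in the camera images.
- tray: Fixed grey tray, x -56 to 56, y -109.5 to 91.5 mm, walls 30 mm high, 6 mm thick. Origin: on its underside, z up. Eight open grooves run along x: 15 mm wide, 12 mm deep, floor at z = 4 mm, centre lines at y = -96, -78, -60, -42, -24, -6, 12, 30 mm, parted by 3 mm ridges with tops at z = 16 mm. From y = 37.5 to 85.5 mm a flat ledge at z = 16 mm takes their place, with no wall towards the grooves.
- tray_ledge (a point): Centre of the tray's flat ledge (48 mm along y, 100 mm along x), at the tray's x = 0, y = 61.5, z = 16 mm, the rake's place. Axes as the tray's. Combed from here towards -y, tooth tips 2 to 5 mm above the ridges, the rake turns and rolls rods until they drop into free grooves; it passes over rods in grooves (tops level with the ridges). A rod caught askew in a groove may need a second stroke, or one back towards +y.
- rake_grip (a point): Centre of the hand rake's upright black grip: a block 22 mm thick (this point's y; pinch it so) and 44 mm wide (x), its sides free from 27 mm below to 27 mm above here, a 30 x 48 x 8 mm cap on top. Below it a bar 86 (x) x 32 (y) x 10 mm, then the teeth, tips 62 mm below here. 160 g. It stands by itself on its teeth, at first on the tray's ledge, its x nearly along the tray's x.
- rake_tips (a point): Middle of the rake's tooth tips, 62 mm straight below rake_grip, same axes. Two rows of four square steel teeth (7 mm thick, 25 mm long) run along x, at y = -11 and 11 mm; the outermost teeth are at x = -36 and 36 mm, so the teeth cover 79 x 29 mm.
- rod_1_mid (a point): Loose aluminium rod with round ends, 12 mm thick, 90 mm long, 30 g. This point: its middle, on its axis; x runs along the rod (y and z turn as it rolls). At first it lies slantwise across the tray's ridges (middle 22 mm above the tray's underside); settled in a groove, 10 mm. Two to four rods are there; an absent one reads None.
- rod_2_mid (a point): Loose aluminium rod with round ends, 12 mm thick, 90 mm long, 30 g. This point: its middle, on its axis; x runs along the rod (y and z turn as it rolls). At first it lies slantwise across the tray's ridges (middle 22 mm above the tray's underside); settled in a groove, 10 mm. Two to four rods are there; an absent one reads None.
- rod_3_mid (a point): Loose aluminium rod with round ends, 12 mm thick, 90 mm long, 30 g. This point: its middle, on its axis; x runs along the rod (y and z turn as it rolls). At first it lies slantwise across the tray's ridges (middle 22 mm above the tray's underside); settled in a groove, 10 mm. Two to four rods are there; an absent one reads None.
- rod_4_mid (a point): Loose aluminium rod with round ends, 12 mm thick, 90 mm long, 30 g. This point: its middle, on its axis; x runs along the rod (y and z turn as it rolls). At first it lies slantwise across the tray's ridges (middle 22 mm above the tray's underside); settled in a groove, 10 mm. Two to four rods are there; an absent one reads None.
- rack: Fixed steel rack, 189 (y) x 66 mm (x from -33.5 to 32.5): a level plate, underside at z = 12 mm, top at 17 mm, with three slots open towards -x. Each slot is 27 mm wide, its mouth rounded, and ends in a stop at x = 12.5 mm. Under the plate each has a channel 48 mm wide for the flange. Origin: on the bench, below the middle seat, z up.
- slot_1 (a point): Seat of rack slot 1: where the middle of a bush that is home belongs, at the rack's x = 0, y = -54 mm, 30 mm above the bench (right against the stop it is at x = 1.5 mm). Axes as the rack's: a bush slides in along +x from x = -60 mm, where its flange is clear of the plate, its underside less than 6 mm above the bench.
- slot_2 (a point): Seat of rack slot 2: where the middle of a bush that is home belongs, at the rack's x = 0, y = 0 mm, 30 mm above the bench (right against the stop it is at x = 1.5 mm). Axes as the rack's: a bush slides in along +x from x = -60 mm, where its flange is clear of the plate, its underside less than 6 mm above the bench.
- slot_3 (a point): Seat of rack slot 3: where the middle of a bush that is home belongs, at the rack's x = 0, y = 54 mm, 30 mm above the bench (right against the stop it is at x = 1.5 mm). Axes as the rack's: a bush slides in along +x from x = -60 mm, where its flange is clear of the plate, its underside less than 6 mm above the bench.
- bush_1_mid (a point): Loose brass bush, 60 mm tall, 120 g, upright on its flange (40 mm across, 6 mm thick, at the bottom); the barrel above is 22 mm across. This point: on its axis, 30 mm above its underside; z along the axis. Two or three bushes are there; an absent one reads None.
- bush_2_mid (a point): Loose brass bush, 60 mm tall, 120 g, upright on its flange (40 mm across, 6 mm thick, at the bottom); the barrel above is 22 mm across. This point: on its axis, 30 mm above its underside; z along the axis. Two or three bushes are there; an absent one reads None.
- bush_3_mid (a point): Loose brass bush, 60 mm tall, 120 g, upright on its flange (40 mm across, 6 mm thick, at the bottom); the barrel above is 22 mm across. This point: on its axis, 30 mm above its underside; z along the axis. Two or three bushes are there; an absent one reads None.
- spool: Bystander: small wire spool standing on the bench left of the rack, 55 mm across, 42 mm high; origin at the centre of its underside.
- sink: Bystander: small finned heat sink, 30 x 40 x 22 mm, on the bench to the right; origin at the centre of its underside.
Mind the look-alikes: they are no part of the job. Leave any green look-alike of the part that bears bush_2_mid alone.

How it is judged (in metres and radians):
On the way, in this order (a step that is already met when the one before it is completed fails the run):
1. the held rake is low over the tray, at the grooves or moved towards them (middle at tray y below 48 mm), its tooth tips less than 14 mm above the ridges (contact force between the fingers and rake above 1 N and x of rake_grip in the frame of tray between -0.03 and 0.03 m and y of rake_grip in the frame of tray between -0.11 and 0.048 m and z of rake_grip in the frame of tray between 0.06 and 0.092 m), for 0.1 s.
2. every rod lies in a groove of the tray (x of rod_1_mid in the frame of tray between -0.05 and 0.05 m and y of rod_1_mid in the frame of tray between -0.104 and 0.038 m and z of rod_1_mid in the frame of tray between 0.007 and 0.0125 m and angle between the x axis of each of rod_1_mid, rod_2_mid, rod_3_mid, rod_4_mid and the x axis of tray, either way round below 0.07 rad and x of rod_2_mid in the frame of tray between -0.05 and 0.05 m and y of rod_2_mid in the frame of tray between -0.104 and 0.038 m and z of rod_2_mid in the frame of tray between 0.007 and 0.0125 m and x of rod_3_mid in the frame of tray between -0.05 and 0.05 m and y of rod_3_mid in the frame of tray between -0.104 and 0.038 m and z of rod_3_mid in the frame of tray between 0.007 and 0.0125 m and x of rod_4_mid in the frame of tray between -0.05 and 0.05 m and y of rod_4_mid in the frame of tray between -0.104 and 0.038 m and z of rod_4_mid in the frame of tray between 0.007 and 0.0125 m), for 0.3 s.
At the end, for the whole second after the job is handed in: Each rod is down in a groove (middle 7 to 12.5 mm above the tray's underside, within 0.07 rad of parallel); the rake stands on the ledge (middle at tray y 46 to 77 mm, x within 20 mm, tilt under 0.1 rad); each bush stands on the bench within 8 mm of a slot's seat, tilt under 0.08 rad; all at rest (all of step 2 and x of rake_grip in the frame of tray between -0.02 and 0.02 m and y of rake_grip in the frame of tray between 0.046 and 0.077 m and z of rake_grip in the frame of tray between 0.073 and 0.083 m and angle between rake_grip's own z axis and vertical below 0.1 rad and linear speed of each of rake, bush_1, bush_2, bush_3 below 0.02 m/s and (horizontal distance between bush_1_mid and slot_1 below 0.008 m or horizontal distance between bush_1_mid and slot_2 below 0.008 m or horizontal distance between bush_1_mid and slot_3 below 0.008 m) and angle between each of bush_1_mid, bush_2_mid, bush_3_mid's own z axis and vertical below 0.08 rad and height (world z) of bush_1_mid between 0.025 and 0.036 m and (horizontal distance between bush_2_mid and slot_1 below 0.008 m or horizontal distance between bush_2_mid and slot_2 below 0.008 m or horizontal distance between bush_2_mid and slot_3 below 0.008 m) and height (world z) of bush_2_mid between 0.025 and 0.036 m and (horizontal distance between bush_3_mid and slot_1 below 0.008 m or horizontal distance between bush_3_mid and slot_2 below 0.008 m or horizontal distance between bush_3_mid and slot_3 below 0.008 m) and height (world z) of bush_3_mid between 0.025 and 0.036 m); the robot touches nothing.
It fails at once if the gripper's fingers touch a rod (contact force between the fingers and rod_1 above 0.5 N or contact force between the fingers and rod_2 above 0.5 N or contact force between the fingers and rod_3 above 0.5 N or contact force between the fingers and rod_4 above 0.5 N).
It fails at once if the wire spool is moved more than 30 mm (distance of spool from where it was at the start of the episode above 0.03 m).
It fails at once if the heat sink is moved more than 30 mm (distance of sink from where it was at the start of the episode above 0.03 m).
Of rod_1, rod_2, rod_3, rod_4 only 2 to 4 are there at a start; the rules pass over those that are not, and their reading is None.
Of bush_1, bush_2, bush_3 only 2 to 3 are there at a start; the rules pass over those that are not, and their reading is None.
At some moment in a run one of bush_1, bush_2 may be knocked a few centimetres aside while the robot is not near it.
Once in a run the grip may slacken for a moment while it holds something.
It also fails if it takes over 210 s, if anything falls off the work surface, if the arm or the gripper's body presses on something with over 40 N, if the wrist force passes 120 N, or if a joint passes its speed limit or range.

## Working session

There is one attempt and no reset: what is moved stays moved. The work goes in short steps, Python scripts to look and compute and a tool call to move; the robot and the scene stay as the last step left them, time stands still between calls to the robot, and variables do not carry over. Pictures are saved under pics/ and viewed, at most 14 in all, crops included, and the job is handed in when it is done.

Besides the shell and the picture viewer there is one more tool, called after ">>>" as name(argument=value, ...), one argument or row to a line, values as JSON. carry_out: Moves the arm, as the interface text tells. Its arguments: {"type":"object","properties":{"series":{"type":"array","items":{"type":"array","items":{"type":"number"}}}},"required":["series"]}

```bash
mkdir -p pics; cat > h.py <<'E'
import numpy as np, cv2
from cell import env
from scipy.spatial.transform import Rotation as R
def T_tool():
    s=env.state(); T=np.eye(4); T[:3,:3]=R.from_euler('xyz',s['tcp_rot']).as_matrix(); T[:3,3]=s['eef_pos']; return T
def snap(name):
    T=T_tool(); p,d=env.read_camera(name); c=env.get_calibration(name)
    C=T@np.array(c['T_tool_cam']) if name=='wrist' else np.array(c['cam_to_world'])
    return p,d,np.array(c['intrinsics']),C
def cloud(d,K,C):
    v,u=np.mgrid[:d.shape[0],:d.shape[1]]
    x=(u-K[0,2])/K[0,0]*d; y=(v-K[1,2])/K[1,1]*d
    P=np.stack([x,-y,-d,np.ones_like(d)],-1)@C.T
    return P[...,:3]
def save(p,f): cv2.imwrite(f,p[...,::-1])
E
python3 - <<'E'
from h import *
s=env.state();print(s)
for n in ['top','side']:
    p,d,K,C=snap(n); save(cv2.resize(p,(800,600)),f'pics/{n}0.png'); np.savez(f'{n}0.npz',p=p,d=d,K=K,C=C); print(K,C, env.get_calibration(n).keys())
E
```

```text
{'t': 0.0, 'joints': array([ 1.24336440e+00,  4.91553415e-01,  1.55949978e+00, -6.85009625e-05,
        1.09169870e+00, -1.05586103e-01]), 'qvel': array([ 7.19767291e-05, -2.98516463e-04, -4.84821584e-04, -4.60563229e-04,
        1.74042070e-04, -1.99233625e-03]), 'tau': array([ 1.90468840e-03, -6.12632990e+01, -2.58190960e+01,  6.92763110e-02,
        4.80861089e-02, -1.13570204e-04]), 'eef_pos': array([137.47711645, 609.64111663, 404.14811073]), 'tcp_rot': array([-3.14043346e+00, -6.17591914e-05,  2.91977841e+00]), 'ft_force': array([-0.26828576,  0.07766542,  0.14924398]), 'moment': array([-0.0706498 , -0.01315079, -0.0045416 ]), 'grip_force': 0.0, 'opening': 0.9994475283295514}
[[421.56891248   0.         262.23071441]
 [  0.         421.56891248 193.6228741 ]
 [  0.           0.           1.        ]] [[ 2.29695213e-02  9.97205786e-01 -7.10846033e-02  4.80387235e+02]
 [-9.99735006e-01  2.30196830e-02 -1.13574948e-04 -5.63991793e+01]
 [ 1.52308744e-03  7.10683750e-02  9.97470283e-01  9.13856477e+02]
 [ 0.00000000e+00  0.00000000e+00  0.00000000e+00  1.00000000e+00]] dict_keys(['intrinsics', 'cam_to_world'])
[[371.64963768   0.         250.83961055]
 [  0.         371.64963768 189.52842473]
 [  0.           0.           1.        ]] [[-9.09024077e-01  2.36015353e-01 -3.43470495e-01  2.53141064e+02]
 [-4.16732400e-01 -5.20838245e-01  7.45024584e-01  5.76037159e+02]
 [-3.05532954e-03  8.20380568e-01  5.71809749e-01  5.89516943e+02]
 [ 0.00000000e+00  0.00000000e+00  0.00000000e+00  1.00000000e+00]] dict_keys(['intrinsics', 'cam_to_world'])
```

View pics/top0.png

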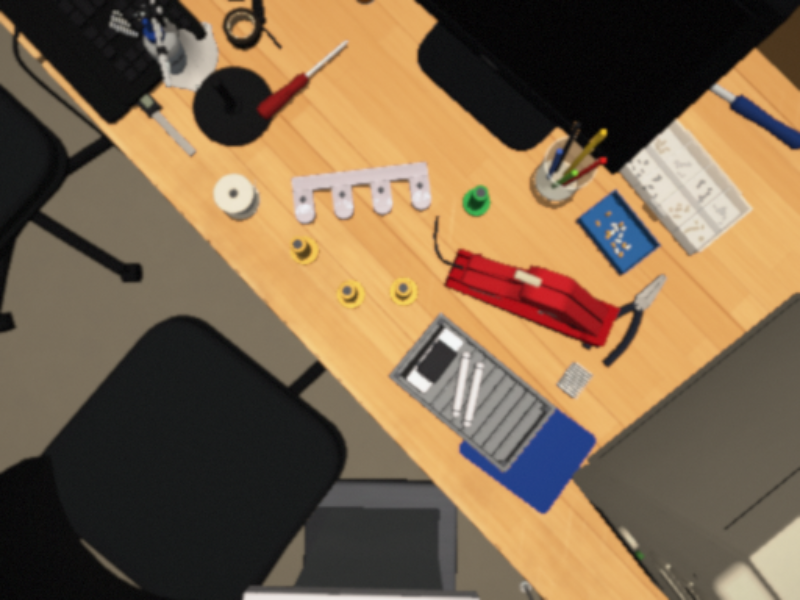

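View pics/side0.png

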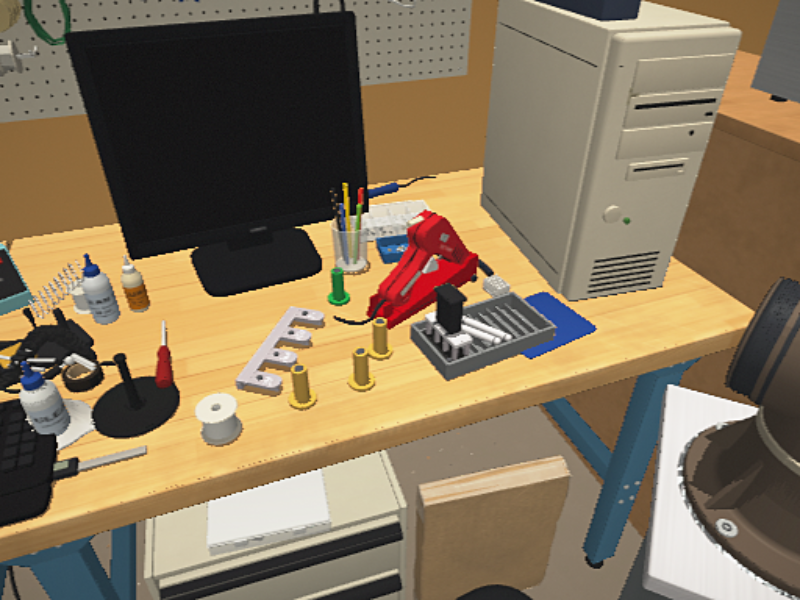

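The top picture shows the rack at about (362,190), three yellow bushes at (304,250), (350,294) and (403,291), and the tray at (475,390) with the rake and two visible rods. The green look-alike is at (477,200). I'll measure these next.

```bash
python3 - <<'E'
from h import *
z=np.load('top0.npz');p,d,K,C=z['p'],z['d'],z['K'],z['C'];P=cloud(d,K,C)
def reg(u0,v0,u1,v1): 
    m=np.zeros(d.shape,bool); m[int(v0*.64):int(v1*.64),int(u0*.64):int(u1*.64)]=1; return m
print('bench z',np.median(P[reg(250,300,300,310)][:,2]))
hsv=cv2.cvtColor(p,cv2.COLOR_RGB2HSV)
for b in [(285,230,325,268),(333,277,370,312),(385,273,422,308)]:
    m=reg(*b)&(P[...,2]>50); q=P[m]; m2=reg(*b)&(P[...,2]>2)&(P[...,2]<12)&(hsv[...,1]>200); 
    print('bush top',q.mean(0),len(q)); 
    if m2.sum()>4: print(' flange',cv2.minEnclosingCircle(P[m2][:,:2].astype(np.float32)),m2.sum())
m=reg(280,150,440,230)&(P[...,2]>11)&(P[...,2]<24); q=P[m]
r=cv2.minAreaRect(q[:,:2].astype(np.float32)); print('rack',r,cv2.boxPoints(r),np.median(q[:,2]))
m=reg(380,310,570,480)&(P[...,2]>25)&(P[...,2]<36); 
m&=hsv[...,1]<60
r=cv2.minAreaRect(P[m][:,:2].astype(np.float32)); print('tray',r,cv2.boxPoints(r))
m=reg(400,310,470,400)&(P[...,2]>80); q=P[m]; r=cv2.minAreaRect(q[:,:2].astype(np.float32)); print('cap',r,np.median(q[:,2]),cv2.boxPoints(r))
E
```

```text
bench z -1.9690307358605992
bush top [612.34290597  88.43688533  76.55591612] 96
bush top [551.85028176  21.03003206 105.43959874] 93
bush top [560.04966748 -47.48365805  68.07609398] 94
rack ((696.492919921875, 14.257041931152344), (66.0931625366211, 188.91526794433594), 8.245604515075684) [[650.24115  102.99878 ]
 [677.3348   -83.96356 ]
 [742.7447   -74.484695]
 [715.65106  112.477646]] 16.080160959522914
tray ((425.7347412109375, -141.83502197265625), (200.19505310058594, 109.56875610351562), 51.77084732055664) [[ 320.75815  -186.56482 ]
 [ 406.829    -254.36685 ]
 [ 530.7113    -97.105225]
 [ 444.64047   -29.303192]]
cap ((473.6609802246094, -82.6920166015625), (50.30373001098633, 47.75676727294922), 53.58537292480469) 112.06008358657249 [[ 439.51428   -88.757996]
 [ 477.94617  -117.107574]
 [ 507.80768   -76.62604 ]
 [ 469.3758    -48.27646 ]]
```

```bash
cat >> h.py <<'E'
def go(x,y,z,yaw=None):
    s=env.state(); Rm=R.from_euler('xyz',s['tcp_rot']).as_matrix()
    sh=Rm.T@(np.array([x,y,z])-s['eef_pos'])/1000
    y0=np.degrees(s['tcp_rot'][2]); t=0 if yaw is None else (y0-yaw+180)%360-180
    print('to',(x,y,z,yaw),'shift',sh.round(4),'turn',round(t,2))
E
python3 - <<'E'
from h import *
go(480,200,404,141.8); go(455,-105,404,141.8)
z=np.load('top0.npz');p,d,K,C=z['p'],z['d'],z['K'],z['C'];P=cloud(d,K,C)
for b in [(285,230,325,268),(333,277,370,312),(385,273,422,308)]:
    m=np.zeros(d.shape,bool); b=[int(k*.64) for k in b]; m[b[1]:b[3],b[0]:b[2]]=1
    q=P[m&(P[...,2]>54)&(P[...,2]<64)]; print(len(q),np.median(q,0))
print(env.get_calibration('wrist'))
E
```

```text
to (480, 200, 404, 141.8) shift [-0.4243 -0.3243  0.0005] turn 25.49
to (455, -105, 404, 141.8) shift [-0.467  -0.6273  0.0008] turn 25.49
88 [615.09290159  91.65109463  59.44448858]
86 [555.83701912  25.85557444  59.58275157]
92 [560.68735464 -47.27881393  59.21037968]
{'intrinsics': array([[326.80028461,   0.        , 260.66490192],
       [  0.        , 326.80028461, 194.84994722],
       [  0.        ,   0.        ,   1.        ]]), 'T_tool_cam': array([[-2.32159803e-04,  9.61892642e-01,  2.73427305e-01,
         7.61946316e+01],
       [ 9.99999558e-01,  4.72560337e-04, -8.13351872e-04,
        -5.14700623e-01],
       [-9.11568080e-04,  2.73426996e-01, -9.61892326e-01,
         2.05998202e+01],
       [ 0.00000000e+00,  0.00000000e+00,  0.00000000e+00,
         1.00000000e+00]])}
```

>>> carry_out(
  series=[
    [-0.424,-0.324,0,10,1],
    [-0.424,-0.324,0,20,1],
    [-0.424,-0.324,0,25.5,1],
    [-0.424,-0.324,0,25.5,1],
    [-0.424,-0.324,0,25.5,1],
    [-0.424,-0.324,0,25.5,1],
    [-0.424,-0.324,0,25.5,1],
    [-0.424,-0.324,0,25.5,1],
    [-0.467,-0.627,0,25.5,1],
    [-0.467,-0.627,0,25.5,1],
    [-0.467,-0.627,0,25.5,1],
    [-0.467,-0.627,0,25.5,1],
    [-0.467,-0.627,0,25.5,1],
    [-0.467,-0.627,0,25.5,1],
    [-0.467,-0.627,0,25.5,1],
  ],
)

```text
t: 1.98
eef_pos: [455.0, -105.8, 404.5]
tcp_rot: [-3.142, -0.0, 2.472]
ft_force: [0.2, 0.9, 0.8]
opening: 0.995
grip_force: 0.0
```

```bash
python3 - <<'E'
from h import *
p,d,K,C=snap('wrist'); save(cv2.resize(p,(800,600)),'pics/w1.png'); np.savez('w1.npz',p=p,d=d,K=K,C=C)
P=cloud(d,K,C); s=env.state(); print(s['t'],s['eef_pos'],s['tcp_rot'])
hsv=cv2.cvtColor(p,cv2.COLOR_RGB2HSV)
print('grid z'); print(P[::48,::64,2].round(0))
E
```

```text
2.025 [ 454.96525771 -104.829278    404.48948027] [-3.14159208e+00 -6.91949928e-04  2.47337629e+00]
grid z
[[-376. -762. -765. -491. -662. -279. -283. -282.]
 [  -0.   -2.   -3. -663. -762. -766. -762. -759.]
 [  -0.   -1.   -0.   -1.   -3.   -1.   -1.   -2.]
 [  -1.    3.   30.    4.    2.   -1.   -0.   -1.]
 [ 114.   28.    2.    5.    5.   -1.   -0.    1.]
 [ 125.   25.   19.   -1.   -0.    7.   -1.    0.]
 [ 315.  311.  308.  308.  308.  307.  308.  311.]
 [ 316.  315.  281.  117.  137.   -0.    0.  313.]]
```

View pics/w1.png

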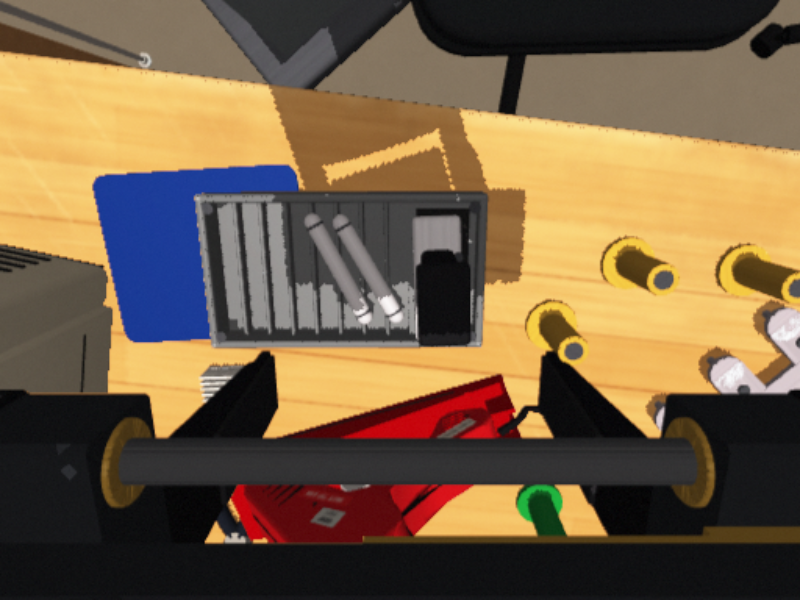

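Two rods lie slantwise (middles about (338,268) and (368,267)) next to the rake on the right-hand ledge (440,280), and all three bushes are visible. I'll refine the tray and rake poses from this cloud.

```bash
cat > m.py <<'E'
from h import *
import sys
def analyse(f):
    z=np.load(f);p,d,K,C=z['p'],z['d'],z['K'],z['C'];P=cloud(d,K,C)
    a=np.radians(-38.2); o=np.array([431.3,-134.8])
    ex=np.array([np.cos(a),np.sin(a)]); ey=np.array([-ex[1],ex[0]])
    L=np.stack([(P[...,:2]-o)@ex,(P[...,:2]-o)@ey,P[...,2]],-1)  # approx tray frame
    near=(abs(L[...,0])<75)&(L[...,1]>-130)&(L[...,1]<110)&(d>0)
    m=near&(L[...,2]>27)&(L[...,2]<33)&((abs(L[...,0])>46)|(L[...,1]<-98)|(L[...,1]>82))
    r=cv2.minAreaRect(L[m][:,:2].astype(np.float32)); print('tray rect (expect c 0,-9; 112x201)',r, 'floor z ridge',np.median(L[m][:,2]))
    m=near&(L[...,2]>104)&(L[...,2]<120); q=L[m]; print('cap',len(q),cv2.minAreaRect(q[:,:2].astype(np.float32)),np.median(q[:,2]))
    return P,L,near,p
if __name__=='__main__': analyse(sys.argv[1])
E
python3 m.py w1.npz; python3 m.py top0.npz; python3 - <<'E'
from m import *
P,L,near,p=analyse('w1.npz')
hsv=cv2.cvtColor(p,cv2.COLOR_RGB2HSV)
y=((hsv[...,0]>15)&(hsv[...,0]<32)&(hsv[...,1]>190)|1)&(P[...,2]>52)&(P[...,2]<64)&(P[...,1]>-75)&(abs(P[...,0]-580)<70)
n,l,st,c=cv2.connectedComponentsWithStats(y.astype(np.uint8))
for i in range(1,n):
    if st[i,4]>20: q=P[l==i]; print('bush',c[i],len(q),np.median(q,0),cv2.minEnclosingCircle(q[:,:2].astype(np.float32)))
E
```

```text
tray rect (expect c 0,-9; 112x201) ((1.4208412170410156, -8.073455810546875), (200.8547821044922, 111.17938232421875), 89.99701690673828) floor z ridge 29.060095154444184
cap 1816 ((2.1997604370117188, 57.13555145263672), (47.9263916015625, 29.46426010131836), 1.9075734615325928) 112.23574618827766
tray rect (expect c 0,-9; 112x201) ((0.947113037109375, -8.294509887695312), (111.86473846435547, 200.62660217285156), 0.06748823821544647) floor z ridge 29.258820794424707
cap 393 ((1.3805294036865234, 57.0447883605957), (47.756778717041016, 30.091941833496094), 1.7853538990020752) 111.98580981167288
tray rect (expect c 0,-9; 112x201) ((1.4208412170410156, -8.073455810546875), (200.8547821044922, 111.17938232421875), 89.99701690673828) floor z ridge 29.060095154444184
cap 1816 ((2.1997604370117188, 57.13555145263672), (47.9263916015625, 29.46426010131836), 1.9075734615325928) 112.23574618827766
bush [422.36090226 177.60651629] 399 [555.7363539   24.84094966  59.36518411] ((556.8435668945312, 25.608407974243164), 11.075608253479004)
bush [504.23509934 182.74503311] 302 [611.70291725  87.8240082   59.13055653] ((615.983642578125, 91.07969665527344), 11.04674243927002)
bush [365.6374269  222.46783626] 342 [560.0598176  -47.34130094  59.36455408] ((561.9788208007812, -47.6324348449707), 10.939126014709473)
```

```bash
python3 - <<'E'
from h import *
go(468.1,-91.1,320,143.6);go(468.1,-91.1,250,143.6)
E
```

```text
to (468.1, -91.1, 320, 143.6) shift [-0.0019  0.0189  0.0845] turn -1.89
to (468.1, -91.1, 250, 143.6) shift [-0.0019  0.0189  0.1545] turn -1.89
```

>>> carry_out(
  series=[
    [-0.002,0.019,0,-1.9,1],
    [-0.002,0.019,0.05,-1.9,1],
    [-0.002,0.019,0.1,-1.9,1],
    [-0.002,0.019,0.13,-1.9,1],
    [-0.002,0.019,0.1545,-1.9,1],
    [-0.002,0.019,0.1545,-1.9,1],
    [-0.002,0.019,0.1545,-1.9,0.4],
    [-0.002,0.019,0.1545,-1.9,0.1],
    [-0.002,0.019,0.1545,-1.9,0],
    [-0.002,0.019,0.1545,-1.9,0],
    [-0.002,0.019,0.1545,-1.9,0],
    [-0.002,0.019,0.1545,-1.9,0],
  ],
)

```text
t: 3.52
eef_pos: [468.4, -91.0, 250.2]
tcp_rot: [3.141, -0.0, 2.508]
ft_force: [1.1, 0.0, 0.2]
opening: 0.427
grip_force: 0.0
```

```bash
python3 - <<'E'
from h import *
s=env.state();print(s['t'],s['eef_pos'],np.degrees(s['tcp_rot']),s['opening'],s['grip_force'],s['ft_force'])
a=np.radians(-38.2);o=np.array([432.7,-134.9]);ex=np.array([np.cos(a),np.sin(a)]);ey=np.array([-ex[1],ex[0]])
for x,y in [(0,56.3),(0,45),(0,-30),(0,-78)]:
    q=o+x*ex+y*ey; go(*q,s['eef_pos'][2]+4,141.8)
E
```

```text
3.525 [468.40920638 -91.01972729 250.22454349] [ 1.79994433e+02 -2.88938316e-03  1.43684366e+02] 0.4272665989178199 0.0 [1.06312792 0.03370831 0.22644237]
to (np.float64(467.5163926586303), np.float64(-90.65625691422488), np.float64(254.22454348811874), 141.8) shift [ 0.0009 -0.0002 -0.004 ] turn 1.88
to (np.float64(460.52837779108995), np.float64(-99.53643980710692), np.float64(254.22454348811874), 141.8) shift [ 0.0013 -0.0115 -0.004 ] turn 1.88
to (np.float64(414.14774813927335), np.float64(-158.47570679526206), np.float64(254.22454348811874), 141.8) shift [ 0.0038 -0.0865 -0.004 ] turn 1.88
to (np.float64(384.46414516211075), np.float64(-196.19683766768134), np.float64(254.22454348811874), 141.8) shift [ 0.0054 -0.1345 -0.004 ] turn 1.88
```

>>> carry_out(
  series=[
    [0,0,0,0,0],
    [0,0,0,0,0],
    [0,0,0,0,0],
    [0,0,0,0,0],
    [0,0,0,0,0],
    [0,0,0,0,0],
    [0,0,0,0,0],
    [0,0,0,0,0],
    [0,0,-0.002,0,0],
    [0.001,0,-0.0035,1,0],
    [0.001,0,-0.0035,1.9,0],
    [0.001,0,-0.0035,1.9,0],
  ],
)

```text
t: 5.03
eef_pos: [467.6, -90.4, 253.7]
tcp_rot: [3.142, -0.0, 2.474]
ft_force: [0.0, -0.0, -2.4]
opening: 0.309
grip_force: 30.0
```

```bash
python3 - <<'E'
from h import *
p,d,K,C=snap('side'); save(cv2.resize(p[150:290,230:410],(720,560),interpolation=cv2.INTER_CUBIC),'pics/s2.png')
E
```

```text
(no output)
```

View pics/s2.png

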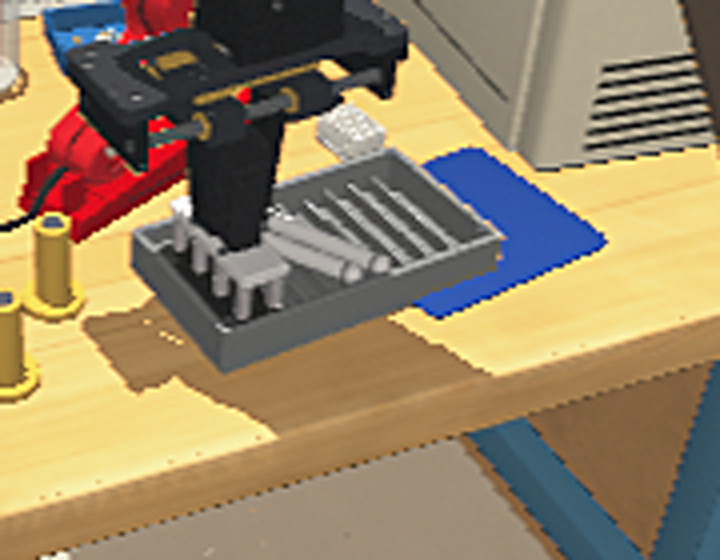

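The rake is held upright by its grip, and the rods lie just ahead of it. I'll start combing.

>>> carry_out(
  series=[
    [0,-0.004,0,0,0],
    [0,-0.008,0,0,0],
    [0,-0.012,0,0,0],
    [0,-0.016,0,0,0],
    [0,-0.02,0,0,0],
    [0,-0.024,0,0,0],
    [0,-0.028,0,0,0],
    [0,-0.032,0,0,0],
    [0,-0.036,0,0,0],
    [0,-0.04,0,0,0],
    [0,-0.044,0,0,0],
    [0,-0.048,0,0,0],
    [0,-0.052,0,0,0],
    [0,-0.056,0,0,0],
    [0,-0.06,0,0,0],
    [0,-0.064,0,0,0],
    [0,-0.068,0,0,0],
    [0,-0.072,0,0,0],
    [0,-0.076,0,0,0],
    [0,-0.08,0,0,0],
  ],
)

```text
t: 7.58
eef_pos: [419.2, -152.6, 254.5]
tcp_rot: [3.138, 0.004, 2.473]
ft_force: [13.0, 19.6, 8.2]
opening: 0.558
grip_force: 31.8
```

>>> carry_out(
  series=[
    [0,-0.004,0,0,0],
    [0,-0.008,0,0,0],
    [0,-0.012,0,0,0],
    [0,-0.016,0,0,0],
    [0,-0.02,0,0,0],
    [0,-0.024,0,0,0],
    [0,-0.028,0,0,0],
    [0,-0.032,0,0,0],
    [0,-0.036,0,0,0],
    [0,-0.04,0,0,0],
    [0,-0.044,0,0,0],
    [0,-0.048,0,0,0],
    [0,-0.052,0,0,0],
    [0,-0.056,0,0,0],
  ],
)

```text
t: 9.32
eef_pos: [383.3, -197.5, 253.7]
tcp_rot: [3.142, 0.0, 2.475]
ft_force: [0.4, 0.1, 0.1]
opening: 0.003
grip_force: 0.0
```

```bash
python3 - <<'E'
from h import *
p,d,K,C=snap('top'); np.savez('top2.npz',p=p,d=d,K=K,C=C); save(cv2.resize(p[190:320,240:400],(800,600),interpolation=cv2.INTER_CUBIC),'pics/t2.png')
print(env.state()['eef_pos'])
E
```

```text
[ 383.17317667 -197.65736957  253.7012379 ]
```

View pics/t2.png

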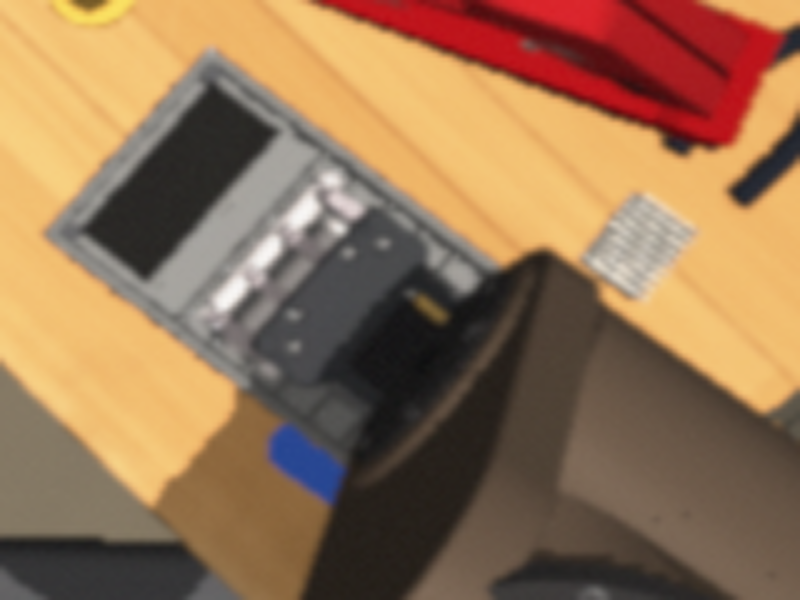

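The rake slipped out: the gripper is empty and the teeth are visible at about (280,240), so it may have toppled. I'll lift straight up and look.

>>> carry_out(
  series=[
    [0,0,-0.02,0,0],
    [0,0,-0.05,0,0],
    [0,0,-0.1,0,0],
    [0,0,-0.15,0,0],
    [0,0,-0.15,0,0.5],
    [0,0.06,-0.17,0,1],
    [0,0.1,-0.17,0,1],
    [-0.06,0.1,-0.17,0,1],
    [-0.06,0.1,-0.17,0,1],
  ],
)

```text
t: 10.5
eef_pos: [494.6, -156.9, 421.9]
tcp_rot: [-3.141, -0.001, 2.475]
ft_force: [-0.7, -0.3, -0.2]
opening: 0.477
grip_force: 0.0
```

```bash
python3 - <<'E'
from h import *
p,d,K,C=snap('wrist'); save(cv2.resize(p,(800,600)),'pics/w2.png'); np.savez('w2.npz',p=p,d=d,K=K,C=C)
s=env.state(); print(s['t'],s['eef_pos'],s['joints'].round(2))
E
```

```text
10.55 [ 493.20747923 -156.23160203  421.87584487] [-0.43  0.32  1.8   0.    1.03 -1.34]
```

View pics/w2.png

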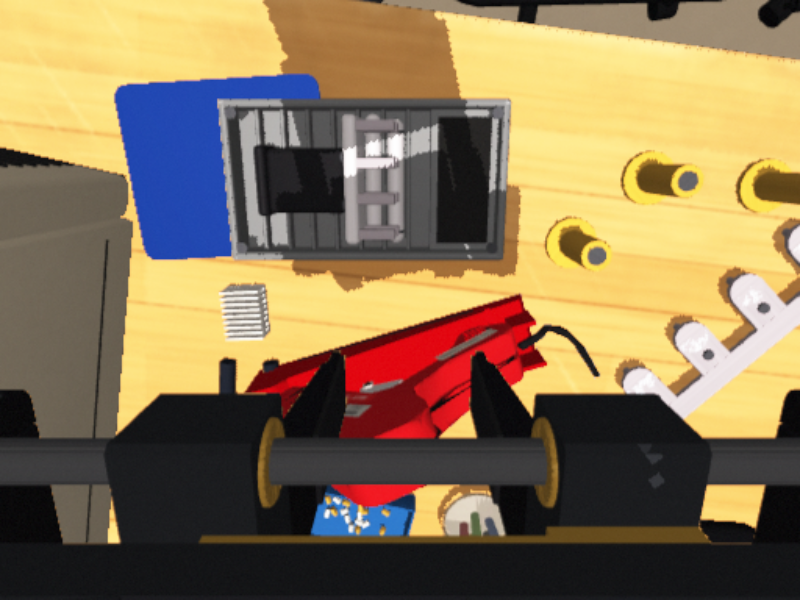

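The rake lies toppled on its side, with its cap at -y (260,180) and its teeth towards the ledge (400,180). The rods seem to be near the teeth, so I'll look closer.

```bash
python3 - <<'E'
from h import *
z=np.load('w2.npz');p,d,K,C=[z[k] for k in 'pdKC']
save(cv2.resize(p[55:175,135:335],(800,480),interpolation=cv2.INTER_CUBIC),'pics/w2c.png')
P=cloud(d,K,C)
a=np.radians(-38.2);o=np.array([432.7,-134.9]);ex=np.array([np.cos(a),np.sin(a)]);ey=np.array([-ex[1],ex[0]])
X=(P[...,:2]-o)@ex;Y=(P[...,:2]-o)@ey
# height map in tray frame, 4mm x bins
H=np.full((15,52),np.nan)
for i in range(15):
  for j in range(52):
    x=-56+8*i;y=-110+4*j
    m=(abs(X-x)<3)&(abs(Y-y)<2)&(d>0)
    if m.sum(): H[i,j]=np.median(P[...,2][m])
np.set_printoptions(linewidth=250)
print('y',list(range(-110,98,4)))
for i in range(15): print(-56+8*i,' '.join('%3.0f'%v for v in H[i]))
E
```

```text
y [-110, -106, -102, -98, -94, -90, -86, -82, -78, -74, -70, -66, -62, -58, -54, -50, -46, -42, -38, -34, -30, -26, -22, -18, -14, -10, -6, -2, 2, 6, 10, 14, 18, 22, 26, 30, 34, 38, 42, 46, 50, 54, 58, 62, 66, 70, 74, 78, 82, 86, 90, 94]
-56   3  27  29  28  28  29  28  28  28  29  28  29  29  28  29  29  28  29  29  29  28  29  28  29  29  28  29  28  29  28  29  28  28  29  28  28  29  28  29  28  28  28  28  29  28  29  29  28  29  29  28  -0
-48  29  29   7  27   6  18  15   5   6   7  18   9   5   5  18  14   5   5   6  17  10   7  18  15  15   5  13   8  15   8   7   4   7  16   6   4   7  15  16  17  16  16  17  16  17  17  16  18  29  29  29 nan
-40  28  29  12   4   3   9  12   4   3   3  14   7   3   4   3  12   3   3   3  15   4   4  46  47  46  46  47  47  47  48  48  14   4  15   4   3   3   9  16  16  16  16  16  16  16  16  17  16  16  24  29 nan
-32  28  29  14   3   3   4  13   3   4   3  15   4   3   3   4  14   4   3   3  15   5 nan  46  47  46  26  16  23  15  20  25  15   4  15   4   3   3  14  16  16  16  16  16  16  16  16  16  16  15  22  29 nan
-24  28  29  1
[... 1606 characters left out ...]
325 325 325 325 331 333 333 333 333 333  18 325 325 325 324  30 312
40  28  29  11   3   3   4  11   3   3   3  15   4   3   3 311  14 326 326 326 342 345 346 344 344 344 344 343 343 346 346 346 346 346 346 346 346 346 346 345 341 343 343 343 343 344 346 342 326 326 326  29 311
48  28  29   9  17   4  15  13   3   4   7  16   9   4   4 318  14   4   4   4  16   9  17  24  20  16 270 265 320  14   7   8  10   4  15   4   4   4  14  16 316 273  16  16  16  16  16  16  16  30  30  29 316
56  28  28  29  29  29  28  29  29  29  29  29  29  29  29 315  29  29  29  29  29  28  29  29  29  29  29  29 283  29  29  29  29  29  29  29  29  30  29 261 310  29  29  29  29  29  29  29  29  29  29  29 315
```

View pics/w2c.png

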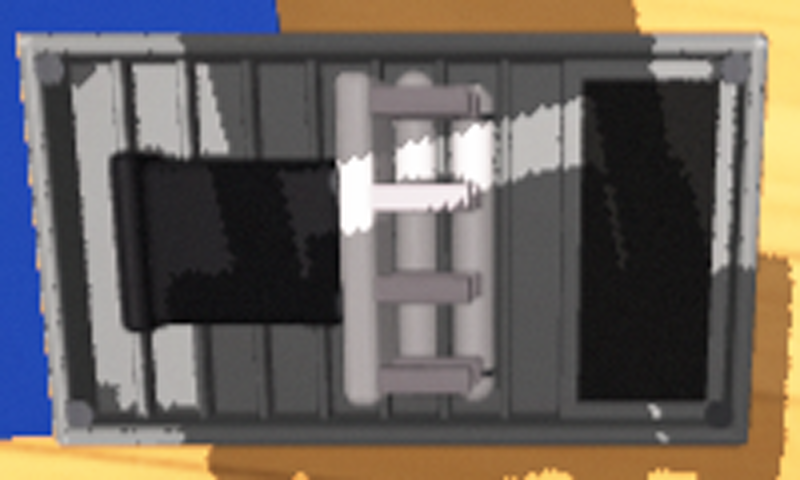

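Both rods are down and straight in the grooves at y = -6 and y = 12. Only the rake needs righting. I'll pinch its grip across the 44 mm width near the cap, so it can pivot about the pinch as it's lifted.

```bash
cat >> h.py <<'E'
a=np.radians(-38.2);o=np.array([432.7,-134.9]);ex=np.array([np.cos(a),np.sin(a)]);ey=np.array([-ex[1],ex[0]])
def tray(x,y): return o+x*ex+y*ey
E
python3 - <<'E'
from h import *
z=np.load('w2.npz');P=cloud(z['d'],z['K'],z['C']);d=z['d']
X=(P[...,:2]-o)@ex;Y=(P[...,:2]-o)@ey
for y in (-66,-58,-50,-42):
    m=(abs(Y-y)<3)&(P[...,2]>30)&(P[...,2]<60)&(abs(X)<45); q=X[m]; print(y,np.percentile(q,[1,50,99]),np.median(P[...,2][m]))
m=(Y<-74)&(Y>-92)&(P[...,2]>25)&(P[...,2]<60)&(abs(X)<35);print('cap',cv2.minAreaRect(np.stack([X[m],Y[m]],1).astype(np.float32)))
m=(Y>-28)&(Y<-10)&(P[...,2]>42)&(P[...,2]<60)&(abs(X)<50);print('bar',cv2.minAreaRect(np.stack([X[m],Y[m]],1).astype(np.float32)))
m=(Y>20)&(Y<110)&(X>60)&(X<110)&(P[...,2]<200);print('red h',[np.percentile(P[...,2][m&(X>x)&(X<x+10)],95) for x in range(60,110,10)])
m=(Y>-5)&(Y<15)&(P[...,2]<20)&(abs(X)<50)
print(tray(0,-66))
go(*tray(-1,-66),300,51.8);go(*tray(-1,-66),208,51.8)
E
```

```text
-66 [-21.49924263  -0.75848803  20.81542894] 37.41680547924233
-58 [-21.48394528  -0.80026761  20.67963297] 38.28522878532567
-50 [-22.5552888   -1.89039886  20.68106696] 38.84407130009225
-42 [-22.52292013  -1.88152825  20.56138016] 39.64884153328916
cap ((-0.3463115692138672, -79.27377319335938), (46.847816467285156, 10.471226692199707), 0.0031951696146279573)
bar ((-0.7677192687988281, -18.897396087646484), (84.4317398071289, 17.639978408813477), 0.08511757850646973)
red h [np.float64(0.7313054815631169), np.float64(0.7759380227544929), np.float64(0.895024335243008), np.float64(18.821139965037816), np.float64(62.305000702169956)]
[ 391.88504591 -186.76655495]
to (np.float64(391.099189013226), np.float64(-186.14814655421895), 300, 51.8) shift [ 0.0614 -0.0866  0.1221] turn 89.98
to (np.float64(391.099189013226), np.float64(-186.14814655421895), 208, 51.8) shift [ 0.0612 -0.0866  0.2141] turn 89.98
```

>>> carry_out(
  series=[
    [0.03,-0.03,0,10,0.63],
    [0.06,-0.06,0,20,0.63],
    [0.061,-0.0836,0.05,30,0.63],
    [0.061,-0.0836,0.08,40,0.63],
    [0.061,-0.0836,0.1,50,0.63],
    [0.061,-0.0836,0.1,60,0.63],
    [0.061,-0.0836,0.12,70,0.63],
    [0.061,-0.0836,0.12,80,0.63],
    [0.061,-0.0836,0.12,90,0.63],
    [0.061,-0.0836,0.12,90,0.63],
    [0.061,-0.0836,0.12,90,0.63],
    [0.061,-0.0836,0.15,90,0.63],
    [0.061,-0.0836,0.18,90,0.63],
    [0.061,-0.0836,0.2,90,0.63],
    [0.061,-0.0836,0.2135,90,0.63],
    [0.061,-0.0836,0.2135,90,0.4],
    [0.061,-0.0836,0.2135,90,0.3],
    [0.061,-0.0836,0.2135,90,0.3],
    [0.061,-0.0836,0.2135,90,0.3],
    [0.061,-0.0836,0.2135,90,0.3],
  ],
)

```text
t: 13.05
eef_pos: [392.9, -183.8, 210.6]
tcp_rot: [3.141, -0.0, 0.904]
ft_force: [-1.8, -0.1, 7.1]
opening: 0.46
grip_force: 30.0
```

>>> carry_out(
  series=[
    [0,0,0,0,0],
    [0,0,0,0,0],
    [0,0,0,0,0],
    [0,0,0,0,0],
  ],
)

```text
t: 13.55
eef_pos: [392.9, -183.8, 210.6]
tcp_rot: [3.141, -0.0, 0.904]
ft_force: [0.3, -0.2, 4.4]
opening: 0.461
grip_force: 3.0
```

>>> carry_out(
  series=[
    [0,0,0,0,0],
    [0,0,0,0,0],
    [0,0,0,0,0],
    [0,0,-0.002,0,0],
  ],
)

```text
t: 14.05
eef_pos: [392.8, -183.7, 212.1]
tcp_rot: [-3.141, -0.0, 0.904]
ft_force: [-0.1, 0.7, -2.6]
opening: 0.46
grip_force: 30.0
```

>>> carry_out(
  series=[
    [0.001,0,-0.01,0,0],
    [0.002,0,-0.02,0,0],
    [0.006,0,-0.03,0,0],
    [0.012,0,-0.04,0,0],
    [0.012,0,-0.04,0,0],
  ],
)

```text
t: 14.68
eef_pos: [400.6, -173.9, 253.1]
tcp_rot: [3.14, -0.0, 0.905]
ft_force: [-0.5, 0.2, -2.5]
opening: 0.463
grip_force: 30.0
```

```bash
python3 - <<'E'
from h import *
p,d,K,C=snap('side'); save(cv2.resize(p[130:290,200:410],(788,600),interpolation=cv2.INTER_CUBIC),'pics/s3.png')
E
```

```text
(no output)
```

View pics/s3.png

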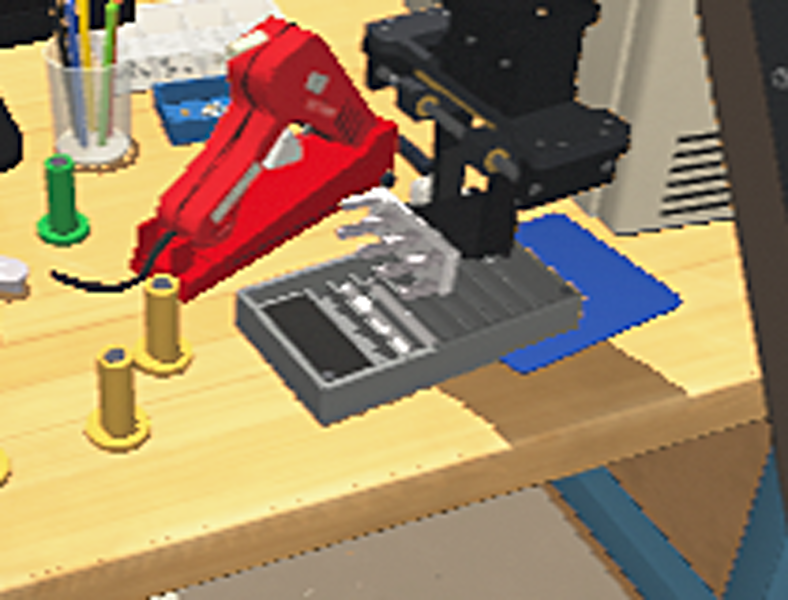

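The rake is held level by pad friction and doesn't swing. I'll set the cap down on the y = -33 ridge, clear of the rods, and press to level the rake. After that I'll push the lower tooth row against the end wall to rotate it.

>>> carry_out(
  series=[
    [0.01,0,0,0,0],
    [0.02,0,0,0,0],
    [0.03,0,0,0,0],
    [0.0345,0,0,0,0],
    [0.0345,0,0.01,0,0],
    [0.0345,0,0.02,0,0],
    [0.0345,0,0.028,0,0],
    [0.0345,0,0.033,0,0],
    [0.0345,0,0.036,0,0],
    [0.0345,0,0.038,0,0],
    [0.0345,0,0.04,0,0],
    [0.0345,0,0.042,0,0],
    [0.0345,0,0.042,0,0],
  ],
)

```text
t: 16.35
eef_pos: [421.6, -146.8, 211.6]
tcp_rot: [3.14, -0.001, 0.904]
ft_force: [-1.2, 8.0, 25.0]
opening: 0.461
grip_force: 31.0
```

```bash
cat > tilt.py <<'E'
from h import *
# rake profile in tray y-z from top camera + side camera, x strip
for n in ['top','side','wrist']:
    p,d,K,C=snap(n);P=cloud(d,K,C);X=(P[...,:2]-o)@ex;Y=(P[...,:2]-o)@ey
    print(n,end=': ')
    for y in range(-110,140,6):
        m=(abs(X)<46)&(abs(Y-y)<3)&(d>0)&(P[...,2]>18)&(P[...,2]<170)
        if m.sum()>3: print(y,'%.0f/%.0f(%d)'%(np.percentile(P[...,2][m],10),np.percentile(P[...,2][m],90),m.sum()),end=' ')
    print()
s=env.state(); q=s['eef_pos'][:2]-o; print('t',s['t'],'tray x,y',q@ex,q@ey,'z',s['eef_pos'][2],s['opening'],s['ft_force'])
E
python3 tilt.py
```

```text
top: 28 44/47(6) 34 28/48(48) 40 23/47(39) 46 19/46(57) 52 19/46(53) 58 19/45(57) 64 18/19(9) 70 18/20(18) 76 18/20(13) 82 18/33(14) 88 27/31(120) 94 27/31(6) 
side: -104 19/31(51) -98 21/29(5) -32 25/44(11) -26 29/56(30) -20 32/92(54) -14 39/79(81) -8 40/84(98) -2 36/89(156) 4 41/166(134) 10 43/163(363) 16 41/124(104) 22 42/122(105) 28 38/48(27) 34 28/48(110) 40 23/45(105) 46 22/46(49) 52 19/46(70) 58 19/46(82) 64 18/46(52) 70 18/19(18) 76 18/19(13) 82 18/32(9) 88 29/31(33) 94 20/30(98) 
wrist: -26 39/81(856) -20 40/88(1324) -14 40/96(1478) -8 40/103(2013) -2 40/108(3124) 4 41/125(5472) 10 116/140(25394) 16 104/123(11907) 22 40/120(2985) 28 44/47(1750) 34 29/46(3253) 40 22/45(1150) 46 22/45(1195) 52 22/45(1222) 58 22/45(1281) 64 18/44(80) 70 18/18(12) 76 18/22(18) 82 29/31(211) 88 23/30(3299) 94 27/29(277) 
t 16.5 tray x,y -1.3245977484733409 -16.195716178198232 z 211.60843476274582 0.4592156691725121 [-0.97152048  7.28888397 25.40352586]
```

>>> carry_out(
  series=[
    [0,0,-0.0035,0,0],
    [0.01,0,-0.0035,0,0],
    [0.018,0,-0.0035,0,0],
    [0.022,0,-0.0035,0,0],
    [0.023,0,-0.0035,0,0],
    [0.024,0,-0.0035,0,0],
    [0.025,0,-0.0035,0,0],
    [0.026,0,-0.0035,0,0],
  ],
)

```text
t: 17.5
eef_pos: [437.3, -127.4, 213.8]
tcp_rot: [-3.141, 0.001, 0.904]
ft_force: [-10.4, -19.8, 1.9]
opening: 0.461
grip_force: 30.6
```

```bash
python3 tilt.py
```

```text
top: 64 20/47(11) 70 19/48(22) 76 20/47(44) 82 28/47(54) 88 27/31(122) 94 26/29(6) 
side: -110 28/30(4) -104 20/31(60) -98 22/29(4) -8 23/40(8) -2 31/49(25) 4 33/92(46) 10 42/96(75) 16 42/86(96) 22 39/89(163) 28 39/145(89) 34 46/166(380) 40 42/126(112) 46 43/124(111) 52 36/49(34) 58 26/50(81) 64 23/48(140) 70 24/48(48) 76 19/48(66) 82 24/48(65) 88 29/47(61) 94 20/31(94) 
wrist: -2 42/83(733) 4 42/89(1328) 10 42/97(1452) 16 42/104(1875) 22 42/108(3277) 28 43/128(5061) 34 118/142(24632) 40 44/125(8980) 46 43/123(7171) 52 45/48(1628) 58 33/48(3275) 64 24/47(1230) 70 24/47(1189) 76 24/47(1245) 82 24/47(1361) 88 28/30(2340) 94 27/29(339) 
t 17.65 tray x,y -1.012343600604801 8.620082582273147 z 213.75102166957828 0.45979080587708815 [ -7.88010504 -11.09216917   0.25693171]
```

>>> carry_out(
  series=[
    [0.002,0,0,0,0],
    [0.003,0,-0.001,0,0],
    [0.0035,0,-0.0025,0,0],
    [0.004,0,-0.004,0,0],
    [0.0045,0,-0.0055,0,0],
    [0.005,0,-0.007,0,0],
  ],
)

```text
t: 18.4
eef_pos: [440.4, -123.5, 220.6]
tcp_rot: [-3.141, 0.001, 0.904]
ft_force: [-4.0, -6.5, -3.8]
opening: 0.46
grip_force: 30.0
```

```bash
python3 tilt.py | grep -v side
```

```text
top: 70 41/51(9) 76 20/48(21) 82 27/48(47) 88 27/45(122) 94 27/29(6) 
wrist: 4 50/91(862) 10 49/97(1398) 16 49/106(1532) 22 48/112(2088) 28 47/117(3096) 34 48/134(5565) 40 125/149(25515) 46 113/132(12469) 52 46/129(2262) 58 49/51(2362) 64 27/50(2054) 70 25/49(1100) 76 25/48(1074) 82 24/47(1267) 88 28/46(2170) 94 27/29(364) 136 19/21(7) 
t 18.55 tray x,y -1.0618421924447805 13.818544407344088 z 220.63903551252608 0.46304086457982113 [-4.0792602  -7.99333291 -2.30530755]
```

>>> carry_out(
  series=[
    [0.003,0,-0.004,0,0],
    [0.004,0,-0.0075,0,0],
    [0.0051,0,-0.011,0,0],
    [0.0063,0,-0.0138,0,0],
    [0.0076,0,-0.0165,0,0],
    [0.009,0,-0.0193,0,0],
    [0.0106,0,-0.022,0,0],
    [0.0123,0,-0.0245,0,0],
    [0.0141,0,-0.027,0,0],
    [0.016,0,-0.0293,0,0],
    [0.018,0,-0.0317,0,0],
    [0.0201,0,-0.034,0,0],
    [0.0223,0,-0.0362,0,0],
  ],
)

```text
t: 20.18
eef_pos: [454.8, -105.2, 257.3]
tcp_rot: [3.141, -0.0, 0.904]
ft_force: [-0.1, 0.1, -1.7]
opening: 0.461
grip_force: 30.0
```

```bash
python3 tilt.py | grep -v sside; python3 - <<'E'
from h import *
p,d,K,C=snap('side'); save(cv2.resize(p[130:290,200:410],(788,600),interpolation=cv2.INTER_CUBIC),'pics/s4.png')
E
```

```text
top: 88 30/63(5) 136 28/55(4) 
side: -110 28/29(6) -104 20/31(115) -98 19/31(21) -2 18/19(4) 10 75/88(10) 16 62/90(19) 22 64/93(9) 28 73/124(34) 34 81/136(58) 40 82/139(90) 46 79/130(151) 52 73/132(161) 58 58/169(83) 64 49/169(123) 70 47/169(158) 76 46/163(192) 82 40/69(79) 88 29/65(108) 94 21/62(153) 100 55/61(37) 
wrist: 10 97/97(8) 16 98/100(547) 28 87/128(892) 34 85/133(1590) 40 82/142(1687) 46 79/147(2562) 52 76/156(2846) 58 74/169(4641) 64 72/169(9552) 70 73/168(13092) 76 68/72(2184) 82 41/67(864) 88 29/64(1465) 94 26/61(946) 100 56/59(376) 136 25/57(39) 
t 20.325 tray x,y -0.952456566785802 37.13327905748882 z 257.21532917017555 0.4588843713324493 [-0.51939681  0.44095813 -1.85914223]
```

View pics/s4.png

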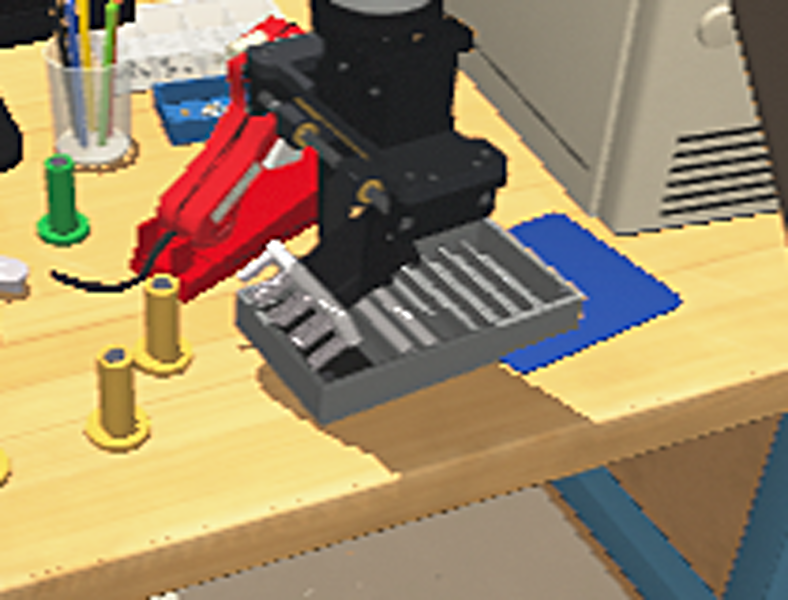

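The rake has rotated about 25°, but its tips have climbed over the wall. I'll back off, go lower and push again.

>>> carry_out(
  series=[
    [-0.008,0,0,0,0],
    [-0.013,0,0.004,0,0],
    [-0.013,0,0.011,0,0],
    [-0.008,0,0.011,0,0],
    [-0.005,0,0.011,0,0],
    [-0.0033,0,0.009,0,0],
    [-0.0018,0,0.0075,0,0],
    [0,0,0.0056,0,0],
    [0.0018,0,0.0038,0,0],
    [0.0037,0,0.0018,0,0],
    [0.0057,0,-0.0003,0,0],
    [0.0078,0,-0.002,0,0],
    [0.0099,0,-0.004,0,0],
  ],
)

```text
t: 22.0
eef_pos: [460.8, -97.4, 261.0]
tcp_rot: [-3.142, -0.0, 0.904]
ft_force: [-3.0, -2.5, -4.7]
opening: 0.464
grip_force: 30.0
```

```bash
python3 tilt.py
```

```text
top: -110 26/30(14) -104 23/30(25) 88 27/57(9) 94 50/52(4) 
side: -110 29/30(6) -104 20/30(117) -98 20/31(21) -2 18/19(4) 16 18/93(10) 22 84/95(12) 28 81/97(14) 34 87/100(8) 40 80/104(46) 46 75/121(87) 52 70/130(125) 58 66/134(254) 64 50/157(90) 70 41/100(88) 76 38/167(145) 82 35/167(208) 88 30/59(88) 94 20/53(151) 100 47/51(29) 
wrist: 10 88/89(78) 16 94/96(84) 22 100/106(165) 28 106/108(786) 34 91/134(70) 40 89/131(1547) 46 85/140(1740) 52 80/148(1872) 58 74/149(4122) 64 57/164(1822) 70 64/166(2809) 76 67/166(6504) 82 63/168(7034) 88 28/57(1356) 94 23/53(909) 100 46/48(241) 136 26/57(28) 
t 22.15 tray x,y -1.086758257314635 46.804181936287335 z 261.05408427464226 0.45761176133224685 [-2.24848791 -2.27646696 -1.66654982]
```

>>> carry_out(
  series=[
    [-0.008,0,0,0,0],
    [-0.008,0,0.006,0,0],
    [-0.003,0,0.006,0,0],
    [0,0,0.006,0,0],
    [0.002,0,0.0046,0,0],
    [0.0041,0,0.0032,0,0],
    [0.0062,0,0.0017,0,0],
    [0.0082,0,0.0002,0,0],
    [0.0104,0,-0.0013,0,0],
    [0.0127,0,-0.0029,0,0],
    [0.015,0,-0.0043,0,0],
    [0.0174,0,-0.0056,0,0],
  ],
)

```text
t: 23.65
eef_pos: [471.5, -83.7, 266.6]
tcp_rot: [-3.141, -0.0, 0.904]
ft_force: [-3.3, -3.2, -4.3]
opening: 0.458
grip_force: 30.0
```

```bash
python3 tilt.py|grep -v top
```

```text
side: -104 19/31(127) -98 23/31(8) 34 97/104(8) 40 90/99(9) 46 82/101(14) 52 19/106(19) 58 69/109(64) 64 53/113(111) 70 56/124(173) 76 59/137(283) 82 32/71(85) 88 30/68(154) 94 21/161(155) 100 42/168(117) 106 40/45(9) 
wrist: 28 102/105(319) 34 106/109(401) 40 110/114(464) 46 115/117(947) 52 115/140(149) 58 92/135(1882) 64 55/144(2146) 70 58/153(2349) 76 63/154(4288) 82 64/162(1657) 88 29/66(2373) 94 28/170(3089) 100 46/169(3980) 106 39/40(40) 136 23/56(7) 
t 23.8 tray x,y -1.119139138187517 64.21195591196692 z 266.6193047338051 0.4611366638917344 [-2.78789688 -1.67811746 -3.03733893]
```

>>> carry_out(
  series=[
    [0.002,0,-0.0003,0,0],
    [0.004,0,-0.001,0,0],
    [0.006,0,-0.0018,0,0],
    [0.008,0,-0.0025,0,0],
    [0.01,0,-0.003,0,0],
    [0.012,0,-0.0036,0,0],
    [0.014,0,-0.0042,0,0],
  ],
)

```text
t: 24.68
eef_pos: [480.2, -72.8, 270.7]
tcp_rot: [-3.141, 0.0, 0.904]
ft_force: [-3.1, -3.0, -4.2]
opening: 0.458
grip_force: 30.0
```

```bash
python3 tilt.py|grep -v top;  python3 - <<'E'
from h import *
p,d,K,C=snap('side'); save(cv2.resize(p[130:290,200:410],(788,600),interpolation=cv2.INTER_CUBIC),'pics/s5.png')
E
```

```text
side: -104 20/31(124) -98 21/32(13) 52 25/106(12) 58 19/104(18) 64 26/97(23) 70 52/109(74) 76 44/110(136) 82 38/120(177) 88 32/138(242) 94 25/130(257) 100 38/56(87) 106 38/94(37) 112 164/169(29) 118 167/169(4) 
wrist: 40 112/113(260) 46 113/116(592) 52 116/119(664) 58 119/121(712) 64 121/123(701) 70 95/138(1610) 76 83/144(2351) 82 63/154(2474) 88 30/137(4651) 94 26/68(2408) 100 42/53(670) 106 37/169(392) 112 163/169(2133) 
t 24.825 tray x,y -1.1261713114491627 78.16665559728952 z 270.69833932126045 0.45800255110947613 [-3.40890153 -2.87614554 -4.46634884]
```

View pics/s5.png

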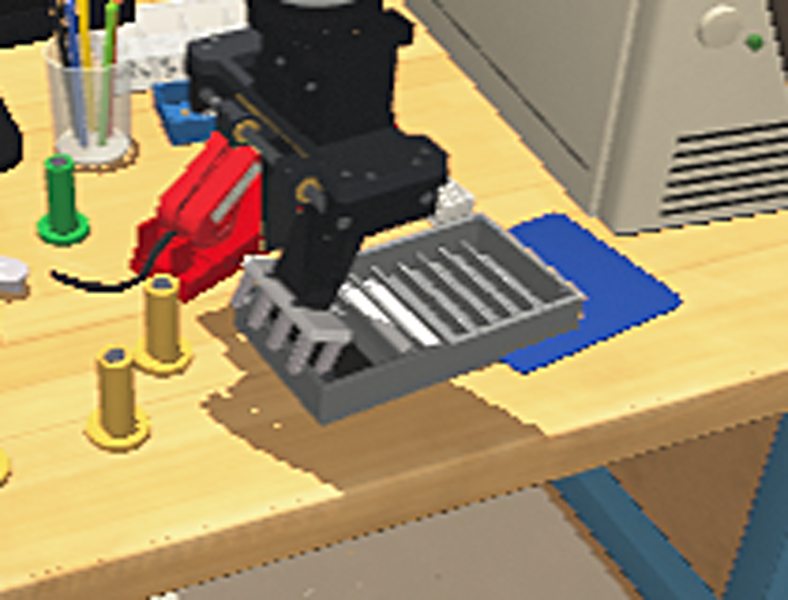

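The rake is now at 68°, with the rods still seated. I'll move it back over the ledge, press the lower tooth row down and drag it towards +y to bring it upright.

>>> carry_out(
  series=[
    [0,0,-0.01,0,0],
    [-0.015,0,-0.01,0,0],
    [-0.033,0,-0.01,0,0],
    [-0.033,0,-0.002,0,0],
    [-0.033,0,0.003,0,0],
    [-0.033,0,0.006,0,0],
    [-0.031,0,0.007,0,0],
    [-0.028,0,0.0075,0,0],
    [-0.025,0,0.008,0,0],
    [-0.022,0,0.0085,0,0],
  ],
)

```text
t: 26.12
eef_pos: [466.6, -90.0, 262.5]
tcp_rot: [3.141, 0.0, 0.905]
ft_force: [-4.5, -5.0, 8.0]
opening: 0.462
grip_force: 30.0
```

```bash
python3 tilt.py|grep -v top
```

```text
side: -104 19/31(125) -98 19/31(16) -2 18/18(4) 28 88/97(5) 34 80/95(12) 40 72/91(15) 46 44/100(45) 52 46/104(117) 58 33/108(166) 64 25/127(215) 70 56/134(224) 76 38/59(136) 82 30/168(86) 88 30/168(82) 94 21/166(178) 
wrist: 16 103/104(74) 22 104/106(571) 28 107/109(616) 34 110/112(686) 40 113/114(946) 46 90/132(809) 52 80/131(2365) 58 54/142(2368) 64 57/150(2731) 70 57/156(3863) 76 41/167(1382) 82 34/168(3615) 88 29/167(4618) 94 28/169(4667) 136 26/54(14) 
t 26.275 tray x,y -1.079382232782173 56.250471257605994 z 262.5007559185369 0.46040941669238994 [-1.11885476 -0.89293888  3.95879559]
```

>>> carry_out(
  series=[
    [0.003,0,0,0,0],
    [0.006,0,0.0003,0,0],
    [0.009,0,0.0006,0,0],
    [0.012,0,0.0009,0,0],
    [0.015,0,0.0012,0,0],
    [0.018,0,0.0015,0,0],
    [0.02,0,0.0018,0,0],
  ],
)

```text
t: 27.15
eef_pos: [478.8, -74.7, 261.2]
tcp_rot: [3.141, 0.0, 0.904]
ft_force: [-6.0, -6.1, 14.2]
opening: 0.452
grip_force: 30.2
```

```bash
python3 tilt.py|grep -v top
```

```text
side: -104 20/31(119) -98 22/31(17) 46 18/92(6) 52 50/92(35) 58 26/86(66) 64 20/91(74) 70 53/95(129) 76 41/104(151) 82 32/103(248) 88 30/135(211) 94 20/32(110) 100 160/169(15) 106 157/167(47) 112 156/168(74) 
wrist: 40 108/109(6) 46 111/113(737) 52 112/114(911) 58 114/115(966) 64 86/116(1520) 70 63/125(2976) 76 54/141(1866) 82 31/147(2467) 88 29/153(3647) 94 20/167(1133) 100 165/168(1998) 106 161/166(4175) 112 155/169(5564) 
t 27.3 tray x,y -0.9991449552495908 75.87261981224552 z 261.10500414626836 0.4593780783612803 [-4.27885678 -4.00344827 11.05812513]
```

>>> carry_out(
  series=[
    [0.003,0,0,0,0],
    [0.006,0,0,0,0],
    [0.009,0,0,0,0],
    [0.012,0,0,0,0],
    [0.014,0,0,0,0],
  ],
)

```text
t: 27.92
eef_pos: [487.8, -63.3, 260.4]
tcp_rot: [3.141, -0.001, 0.904]
ft_force: [-0.5, 0.3, 0.6]
opening: 0.227
grip_force: 0.1
```

```bash
python3 tilt.py|grep -v top
```

```text
side: -110 28/30(6) -104 20/31(118) -98 22/32(12) 52 18/48(4) 58 32/86(43) 64 23/87(79) 70 47/91(58) 76 43/87(83) 82 29/65(151) 88 29/85(121) 94 21/110(175) 100 77/125(102) 106 87/162(80) 112 163/169(17) 118 156/169(36) 124 154/169(102) 130 159/168(11) 
wrist: 58 112/113(45) 64 112/114(388) 70 113/114(371) 76 52/114(1026) 82 32/71(1770) 88 28/100(1191) 94 20/137(1018) 100 81/126(1503) 106 158/167(99) 112 164/169(474) 118 162/166(4414) 124 155/169(6028) 
t 28.075 tray x,y -1.1057113158393292 90.28842518829866 z 260.4163249413849 0.0716861065372569 [-0.39051115  0.35690218 -0.2392516 ]
```

The fingers slid off, but the cap is now level at z ≈ 113, so the rake is standing upright. I'll retreat and check.

>>> carry_out(
  series=[
    [0.01,0,0,0,0],
    [0.02,0,0,0,0],
    [0.02,0,-0.05,0,0],
    [0.02,0,-0.1,0,0],
    [0.0,0,-0.15,0,0.4],
    [-0.06,0,-0.16,0,0.4],
    [-0.1,0,-0.16,0,0.4],
    [-0.1,0,-0.16,0,0.4],
  ],
)

```text
t: 29.08
eef_pos: [424.9, -143.0, 420.9]
tcp_rot: [3.141, -0.0, 0.901]
ft_force: [0.1, -0.6, -0.3]
opening: 0.36
grip_force: 0.0
```

```bash
cat > fin.py <<'E'
from h import *
np.set_printoptions(linewidth=250)
for n in ['top','wrist']:
    p,d,K,C=snap(n);P=cloud(d,K,C);X=(P[...,:2]-o)@ex;Y=(P[...,:2]-o)@ey;Z=P[...,2]
    m=(abs(X)<50)&(Y>20)&(Y<110)&(Z>105)&(Z<120);q=np.stack([X[m],Y[m]],1).astype(np.float32)
    if len(q)>20:
        A=np.c_[X[m],Y[m],np.ones(m.sum())];print(n,'cap',len(q),cv2.minAreaRect(q),'z',np.median(Z[m]),'slopes',np.linalg.lstsq(A,Z[m],rcond=None)[0][:2])
    print('  heights y -24..42 by 6 at x=-36..36')
    for x in range(-40,41,16):
        print('  ',x,[ '%.0f'%np.median(Z[k]) if (k:=(abs(X-x)<4)&(abs(Y-y)<2.5)&(d>0)&(Z<60)).sum() else '-' for y in range(-24,43,3)])
    m0=(abs(X)<49)&(d>0)
    for yc in (-6,12):
        m=(abs(X)<49)&(abs(Y-yc)<8)&(Z>11.5)&(Z<30)
    np.savez('last_%s.npz'%n,p=p,d=d,K=K,C=C)
print(env.state()['t'])
E
python3 fin.py; python3 - <<'E'
from h import *
z=np.load('last_wrist.npz'); save(cv2.resize(z['p'],(800,600)),'pics/w3.png')
E
```

```text
top cap 395 ((-2.178924560546875, 70.67705535888672), (47.9058837890625, 29.942453384399414), 0.1175851821899414) z 111.99945269512307 slopes [ 0.00254449 -0.00309529]
  heights y -24..42 by 6 at x=-36..36
   -40 ['-', '-', '-', '-', '-', '-', '-', '-', '-', '-', '-', '15', '15', '12', '9', '14', '4', '4', '4', '4', '4', '15', '16']
   -24 ['-', '-', '-', '-', '-', '-', '-', '-', '-', '-', '-', '-', '13', '13', '13', '13', '4', '4', '4', '1', '4', '15', '15']
   -8 ['-', '-', '-', '-', '-', '-', '-', '-', '-', '-', '-', '-', '-', '12', '10', '15', '4', '3', '3', '3', '3', '16', '15']
   8 ['-', '-', '-', '-', '-', '-', '-', '-', '-', '-', '-', '-', '-', '-', '8', '12', '3', '2', '3', '2', '6', '16', '16']
   24 ['-', '-', '-', '-', '-', '-', '-', '-', '-', '-', '-', '-', '-', '-', '-', '14', '4', '4', '5', '3', '4', '15', '16']
   40 ['-', '-', '-', '-', '-', '-', '-', '-', '-', '-', '-', '-', '-', '-', '-', '4', '3', '3', '3', '2', '4', '16', '16']
wrist cap 2015 ((-1.0851593017578125, 71.44910430908203), (28.61631202697754, 48.08998489379883), 89.87460327148438) z 112.1918333537452
[... 196 characters left out ...]
, '15', '16']
   -24 ['3', '3', '3', '13', '7', '13', '15', '15', '14', '13', '13', '15', '15', '14', '11', '13', '4', '3', '3', '3', '4', '15', '15']
   -8 ['3', '3', '4', '13', '9', '13', '15', '15', '14', '12', '13', '14', '15', '14', '12', '13', '4', '3', '3', '3', '4', '15', '16']
   8 ['3', '3', '3', '14', '10', '13', '15', '15', '14', '13', '13', '14', '15', '14', '12', '14', '4', '4', '3', '3', '4', '15', '15']
   24 ['3', '3', '3', '14', '8', '13', '15', '15', '13', '12', '12', '14', '15', '15', '12', '15', '4', '3', '3', '4', '4', '16', '16']
   40 ['3', '3', '4', '13', '7', '4', '14', '14', '12', '13', '13', '14', '15', '15', '12', '14', '4', '4', '4', '3', '4', '15', '15']
29.175
```

View pics/w3.png

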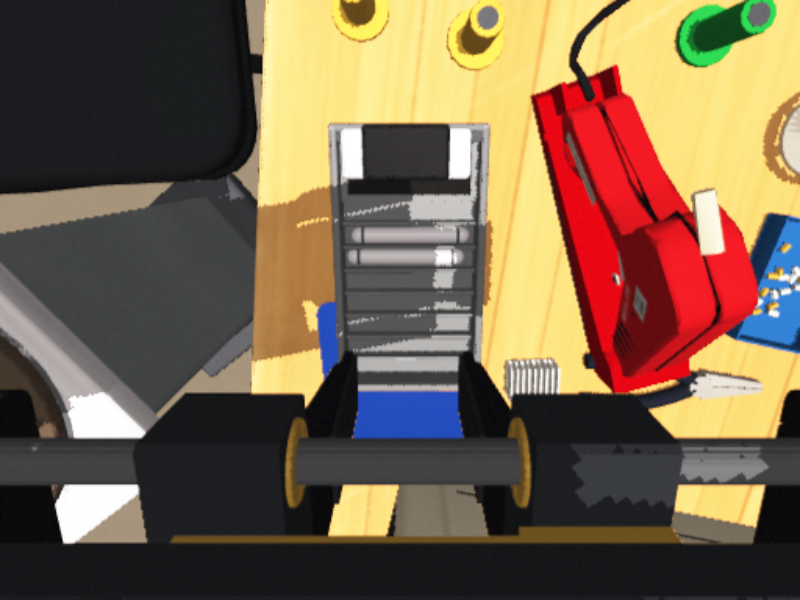

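The rake stands upright at tray (-1.5, 71), and both rods lie straight in the grooves at rows 235 and 257. Now the bushes.

```bash
cat > b.py <<'E'
from h import *
def bushes(n):
    p,d,K,C=snap(n);P=cloud(d,K,C);Z=P[...,2]
    m=(Z>54)&(Z<63)&(abs(P[...,0]-620)<120)&(P[...,1]>-80)&(P[...,1]<140)
    k,l,st,c=cv2.connectedComponentsWithStats(m.astype(np.uint8))
    for i in range(1,k):
        if st[i,4]>25: q=P[l==i]; print(n,'bush?',c[i].round(),len(q),np.median(q,0).round(1),[np.round(v,1) for v in cv2.minEnclosingCircle(q[:,:2].astype(np.float32))])
    m=(Z>13)&(Z<21)&(P[...,0]>630)&(P[...,0]<760)&(P[...,1]>-110)&(P[...,1]<130)&(cv2.cvtColor(p,cv2.COLOR_RGB2HSV)[...,1]<90)
    if m.sum()>300: 
        k,l,st,c=cv2.connectedComponentsWithStats(m.astype(np.uint8)); i=1+st[1:,4].argmax(); q=P[l==i]
        print(n,'rack',cv2.minAreaRect(q[:,:2].astype(np.float32)),np.median(q[:,2]),len(q))
if __name__=='__main__':
    bushes('top'); bushes('wrist')
E
python3 - <<'E'
import b; from h import *
b.bushes('top')
go(520,-30,390,8.25)
E
```

```text
top bush? [191. 156.] 89 [615.2  91.4  59.1] [array([615.3,  92. ]), np.float64(10.8)]
top bush? [258. 184.] 91 [560.9 -47.3  58.7] [array([561.1, -47.5]), np.float64(10.8)]
top bush? [226. 209.] 88 [509.3  17.4  59.3] [array([509.5,  17.1]), np.float64(10.8)]
top rack ((696.309326171875, 14.415115356445312), (66.7391586303711, 189.36355590820312), 8.185492515563965) 16.311962309533214 1742
to (520, -30, 390, 8.25) shift [0.1456 0.0047 0.0305] turn 43.56
```

Bush B has been knocked to (509, 17). I'll go up over the area with the rack-aligned yaw and refine.

```bash
python3 - <<'E'
from h import *
go(640,10,420,8.25)
E
```

```text
to (640, 10, 420, 8.25) shift [0.2513 0.0743 0.0005] turn 43.56
```

>>> carry_out(
  series=[
    [0.06,0.02,0,10,0.4],
    [0.12,0.04,0,20,0.4],
    [0.18,0.06,0,30,0.4],
    [0.24,0.07,0,40,0.4],
    [0.251,0.074,0,43.6,0.4],
    [0.251,0.074,0,43.6,0.4],
    [0.251,0.074,0,43.6,0.4],
  ],
)

```text
t: 30.1
eef_pos: [638.7, 9.7, 420.2]
tcp_rot: [-3.141, 0.001, 0.145]
ft_force: [-1.4, 0.2, 0.1]
opening: 0.4
grip_force: 0.0
```

```bash
python3 - <<'E'
import b; from h import *
b.bushes('wrist'); s=env.state(); print(s['eef_pos'],np.degrees(s['tcp_rot']),s['opening'],s['joints'].round(2))
go(561.2,-47.5,320,8.25)
E
```

```text
wrist bush? [182. 185.] 326 [618.5  91.7  59.2] [array([617.9,  92. ]), np.float64(10.9)]
wrist bush? [293. 247.] 38 [564.2 -38.4  58.7] [array([563. , -39.6]), np.float64(7.5)]
wrist bush? [238. 276.] 114 [518.4  18.   58.7] [array([514.5,  17.6]), np.float64(10.1)]
wrist rack ((698.021484375, 13.921226501464844), (64.91856384277344, 189.33468627929688), 8.276248931884766) 16.31945563197931 6664
[638.60228719   9.32344065 420.45158808] [-1.79994047e+02  1.59515471e-02  8.25724195e+00] 0.40538325529598357 [-0.09  0.5   1.5   0.    1.14  1.34]
to (561.2, -47.5, 320, 8.25) shift [-0.0847  0.0451  0.1005] turn 0.01
```

>>> carry_out(
  series=[
    [-0.05,0.025,0.02,0,0.45],
    [-0.085,0.045,0.05,0,0.45],
    [-0.085,0.045,0.1,0,0.45],
    [-0.085,0.045,0.15,0,0.45],
    [-0.085,0.045,0.19,0,0.45],
    [-0.085,0.045,0.2065,0,0.45],
    [-0.085,0.045,0.2065,0,0.2],
    [-0.085,0.045,0.2065,0,0],
    [-0.085,0.045,0.2065,0,0],
    [-0.085,0.045,0.2065,0,0],
    [-0.085,0.045,0.2065,0,0],
    [-0.085,0.045,0.2065,0,0],
    [-0.085,0.045,0.2065,0,0],
  ],
)

```text
t: 31.78
eef_pos: [561.6, -47.2, 215.4]
tcp_rot: [3.141, -0.002, 0.143]
ft_force: [-0.4, 0.6, 7.4]
opening: 0.226
grip_force: 30.0
```

```bash
cat >> h.py <<'E'
ra=np.radians(8.23); ro=np.array([697.7,14.2]); rx=np.array([np.cos(ra),np.sin(ra)]); ry=np.array([-rx[1],rx[0]])
def rack(x,y): return ro+x*rx+y*ry
def rk(): 
    s=env.state(); q=s['eef_pos'][:2]-ro; print('TCP in rack',(q@rx).round(2),(q@ry).round(2),'z',s['eef_pos'][2].round(2),'t',s['t'],'open',s['opening'],'F',s['ft_force'].round(1),s['grip_force'])
E
python3 - <<'E'
from h import *
rk()
for x in (-75,0,3): go(*rack(x,-54),217,8.23)
E
```

```text
TCP in rack -143.45 -41.33 z 215.39 t 31.775 open 0.2262287254672837 F [-0.4  0.6  7.4] 30.0008887052536
to (np.float64(631.2023405091898), np.float64(-49.97991338607622), 217, 8.23) shift [ 0.0685  0.0126 -0.0014] turn -0.03
to (np.float64(705.4299466266721), np.float64(-39.24387640458728), 217, 8.23) shift [ 0.1435  0.0126 -0.0013] turn -0.03
to (np.float64(708.3990508713714), np.float64(-38.81443492532773), 217, 8.23) shift [ 0.1465  0.0126 -0.0013] turn -0.03
```

>>> carry_out(
  series=[
    [0,0,-0.004,0,0],
    [0.02,0.004,-0.004,0,0],
    [0.045,0.009,-0.004,0,0],
    [0.0685,0.0126,-0.004,0,0],
    [0.0685,0.0126,-0.004,0,0],
    [0.0685,0.0126,-0.004,0,0],
  ],
)

```text
t: 32.52
eef_pos: [630.2, -49.8, 217.9]
tcp_rot: [-3.141, 0.001, 0.143]
ft_force: [-0.1, -0.3, 0.3]
opening: 0.225
grip_force: 30.0
```

```bash
python3 - <<'E'
from h import *
rk(); print(np.degrees(env.state()['tcp_rot']))
go(*rack(2,-54),217,8.23)
p,d,K,C=snap('wrist'); save(cv2.resize(p[180:384],(800,318)),'pics/w4.png'); np.savez('w4.npz',p=p,d=d,K=K,C=C)
P=cloud(d,K,C);Z=P[...,2]
X=(P[...,:2]-ro)@rx;Y=(P[...,:2]-ro)@ry
# plate coverage map: edges of slot 1 in y at x=-15
for x in (-25,-20,-15,-10,-5,0,5):
    m=(abs(X-x)<2)&(Z>12)&(Z<21)&(Y>-100)&(Y<-10); ys=np.sort(Y[m]); 
    if len(ys)>5:
        g=np.diff(ys); i=g.argmax(); print(x,'gap',ys[i].round(1),ys[i+1].round(1),len(ys))
E
```

```text
TCP in rack -75.94 -53.66 z 217.87 t 32.525 open 0.22536628816681706 F [-0.1 -0.3  0.3] 29.99718725681305
[-1.79978594e+02  5.23988523e-02  8.20046037e+00]
to (np.float64(707.4093494564715), np.float64(-38.957582085080915), 217, 8.23) shift [0.0779 0.0003 0.0008] turn -0.03
-25 gap -68.9 -40.0 626
-20 gap -67.8 -40.8 718
-15 gap -67.8 -40.8 789
-10 gap -68.0 -41.0 704
-5 gap -67.8 -41.0 812
0 gap -67.8 -40.9 718
5 gap -67.8 -41.0 824
```

View pics/w4.png

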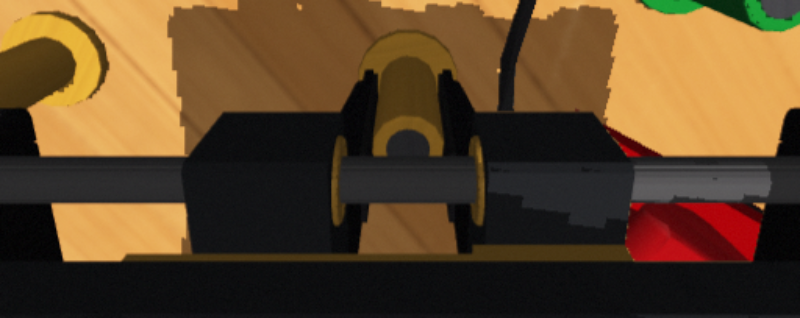

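>>> carry_out(
  series=[
    [0.01,0.0005,0,0,0],
    [0.02,0.0005,0,0,0],
    [0.03,0.0005,0,0,0],
    [0.038,0.0005,0,0,0],
    [0.046,0.0005,0,0,0],
    [0.054,0.0005,0,0,0],
    [0.062,0.0005,0,0,0],
    [0.068,0.0005,0,0,0],
    [0.073,0.0005,0,0,0],
    [0.077,0.0005,0,0,0],
    [0.077,0.0005,0,0,0],
  ],
)

```text
t: 33.95
eef_pos: [707.1, -39.5, 217.8]
tcp_rot: [-3.141, 0.001, 0.143]
ft_force: [-2.2, 0.0, -0.4]
opening: 0.23
grip_force: 30.0
```

```bash
python3 - <<'E'
from h import *
rk()
p,d,K,C=snap('top'); P=cloud(d,K,C)
E
```

```text
TCP in rack 1.64 -54.47 z 217.77 t 33.95 open 0.23048103192703362 F [-2.2  0.  -0.4] 29.997792541980743
```

>>> carry_out(
  series=[
    [0,0,0.002,0,0],
    [0,0,0.002,0,0.42],
    [0,0,0.002,0,0.42],
    [0,0,0.002,0,0.42],
    [0,0,0.002,0,0.42],
    [0,0,0.002,0,0.42],
    [0,0,-0.03,0,0.42],
    [0,0,-0.07,0,0.42],
    [-0.05,0,-0.1,0,0.42],
    [-0.1,0,-0.15,0,0.42],
    [-0.1,0,-0.15,0,0.42],
  ],
)

```text
t: 35.38
eef_pos: [606.6, -53.9, 371.3]
tcp_rot: [3.14, -0.004, 0.142]
ft_force: [0.6, -0.1, 0.3]
opening: 0.418
grip_force: 0.0
```

```bash
python3 - <<'E'
import b; from h import *
b.bushes('top');b.bushes('wrist');rk()
q=np.array([705.4,-39.2]);print('slot1',rack(0,-54),'slot2',rack(0,0),'slot3',rack(0,54))
go(509.4,17.3,320,8.23)
E
```

```text
wrist bush? [260.  74.] 543 [707.6 -39.8  59.3] [array([707.7, -39.8]), np.float64(10.9)]
wrist bush? [101. 157.] 493 [618.2  90.9  59.3] [array([617.6,  91.8]), np.float64(10.9)]
wrist rack ((698.1420288085938, 14.071525573730469), (64.23798370361328, 189.2458953857422), 8.168794631958008) 16.41333583252171 9526
TCP in rack -98.47 -54.49 z 369.02 t 35.475 open 0.4219425437732035 F [-0.2  1.4 -0.8] 0.0
slot1 [705.42994663 -39.2438764 ] slot2 [697.7  14.2] slot3 [689.97005337  67.6438764 ]
to (509.4, 17.3, 320, 8.23) shift [-0.0876 -0.0844  0.0488] turn -0.06
```

Bush C is home in slot 1, about 2 mm from the seat and upright. Next is bush B.

>>> carry_out(
  series=[
    [-0.05,-0.04,0,0,0.45],
    [-0.0876,-0.0844,0,0,0.45],
    [-0.0876,-0.0844,0.05,0,0.45],
    [-0.0876,-0.0844,0.1,0,0.45],
    [-0.0876,-0.0844,0.14,0,0.45],
    [-0.0876,-0.0844,0.1535,0,0.45],
    [-0.0876,-0.0844,0.1535,0,0.2],
    [-0.0876,-0.0844,0.1535,0,0],
    [-0.0876,-0.0844,0.1535,0,0],
    [-0.0876,-0.0844,0.1535,0,0],
    [-0.0876,-0.0844,0.1535,0,0],
    [-0.0876,-0.0844,0.1535,0,0],
    [-0.0876,-0.0844,0.1535,0,0],
  ],
)

```text
t: 37.1
eef_pos: [509.8, 17.4, 215.5]
tcp_rot: [3.141, -0.002, 0.143]
ft_force: [-0.1, 0.9, 7.4]
opening: 0.224
grip_force: 30.0
```

```bash
python3 - <<'E'
from h import *
rk()
for x in (-75,1): go(*rack(x,-0.4),217.5,8.23)
E
```

```text
TCP in rack -185.52 30.04 z 215.53 t 37.1 open 0.22431724478168696 F [-0.1  0.9  7.4] 30.001301765441895
to (np.float64(623.5296527464191), np.float64(3.068082452551164), 217.5, 8.23) shift [ 0.1105  0.0304 -0.0017] turn -0.04
to (np.float64(698.7469602788011), np.float64(13.947266593793278), 217.5, 8.23) shift [ 0.1865  0.0303 -0.0015] turn -0.04
```

>>> carry_out(
  series=[
    [0,0,-0.004,0,0],
    [0.03,0.01,-0.004,0,0],
    [0.07,0.02,-0.004,0,0],
    [0.1105,0.0304,-0.004,0,0],
    [0.1105,0.0304,-0.004,0,0],
    [0.12,0.0304,-0.004,0,0],
    [0.13,0.0304,-0.004,0,0],
    [0.14,0.0304,-0.004,0,0],
    [0.148,0.0304,-0.004,0,0],
    [0.156,0.0304,-0.004,0,0],
    [0.164,0.0304,-0.004,0,0],
    [0.172,0.0304,-0.004,0,0],
    [0.178,0.0304,-0.004,0,0],
    [0.183,0.0304,-0.004,0,0],
    [0.1865,0.0304,-0.004,0,0],
    [0.1865,0.0304,-0.004,0,0],
  ],
)

```text
t: 39.1
eef_pos: [698.6, 13.9, 218.3]
tcp_rot: [-3.141, 0.0, 0.143]
ft_force: [0.5, 0.1, -1.1]
opening: 0.227
grip_force: 30.0
```

```bash
python3 -c "
from h import *
rk()"
```

```text
TCP in rack 0.8 -0.43 z 218.35 t 39.1 open 0.227467307452387 F [ 0.5  0.1 -1.1] 29.998531937599182
```

>>> carry_out(
  series=[
    [0,0,0.0025,0,0],
    [0,0,0.0025,0,0.42],
    [0,0,0.0025,0,0.42],
    [0,0,0.0025,0,0.42],
    [0,0,0.0025,0,0.42],
    [0,0,0.0025,0,0.42],
    [0,0,-0.03,0,0.42],
    [0,0,-0.07,0,0.42],
    [-0.05,0,-0.1,0,0.42],
    [-0.1,0,-0.15,0,0.42],
    [-0.1,0,-0.15,0,0.42],
    [-0.1,0,-0.15,0,0.42],
  ],
)

```text
t: 40.6
eef_pos: [599.6, -0.5, 368.8]
tcp_rot: [3.141, -0.001, 0.143]
ft_force: [0.1, 0.3, 0.2]
opening: 0.424
grip_force: 0.0
```

```bash
python3 - <<'E'
import b; from h import *
b.bushes('wrist');b.bushes('top');rk()
go(616.5,91.7,214.5,8.23)
E
```

```text
wrist bush? [260.  74.] 550 [699.2  13.6  59.3] [array([699.2,  13.7]), np.float64(10.9)]
wrist bush? [325.  73.] 565 [707.3 -39.2  59.3] [array([707.3, -39.8]), np.float64(10.9)]
wrist bush? [161. 157.] 478 [618.2  91.4  59.2] [array([617.3,  92. ]), np.float64(11.0)]
wrist rack ((697.787841796875, 14.044136047363281), (64.8114013671875, 189.33462524414062), 8.182692527770996) 16.36197542818968 9435
TCP in rack -98.66 -0.46 z 367.32 t 40.7 open 0.42218212739406524 F [-0.1 -1.   0.5] 0.0
to (616.5, 91.7, 214.5, 8.23) shift [ 0.0295 -0.0887  0.1528] turn -0.04
```

Bush B is home in slot 2. Last is bush A.

>>> carry_out(
  series=[
    [0.0295,-0.05,0,0,0.45],
    [0.0295,-0.0887,0,0,0.45],
    [0.0295,-0.0887,0.05,0,0.45],
    [0.0295,-0.0887,0.1,0,0.45],
    [0.0295,-0.0887,0.14,0,0.45],
    [0.0295,-0.0887,0.1535,0,0.45],
    [0.0295,-0.0887,0.1535,0,0.2],
    [0.0295,-0.0887,0.1535,0,0],
    [0.0295,-0.0887,0.1535,0,0],
    [0.0295,-0.0887,0.1535,0,0],
    [0.0295,-0.0887,0.1535,0,0],
    [0.0295,-0.0887,0.1535,0,0],
    [0.0295,-0.0887,0.1535,0,0],
  ],
)

```text
t: 42.32
eef_pos: [616.4, 91.6, 216.3]
tcp_rot: [3.141, -0.002, 0.143]
ft_force: [-0.2, -0.6, 7.0]
opening: 0.228
grip_force: 30.0
```

```bash
python3 - <<'E'
from h import *
rk()
for x in (-78,1): go(*rack(x,53.6),217.5,8.23)
E
```

```text
TCP in rack -69.42 88.28 z 216.32 t 42.325 open 0.22786642581466926 F [-0.2 -0.6  7. ] 30.00102013349533
to (np.float64(612.8306018750476), np.float64(56.0825173778789), 217.5, 8.23) shift [-0.0086  0.0347 -0.0012] turn -0.04
to (np.float64(691.017013652129), np.float64(67.39114299838057), 217.5, 8.23) shift [ 0.0704  0.0346 -0.001 ] turn -0.04
```

>>> carry_out(
  series=[
    [0,0,-0.0035,0,0],
    [-0.01,0.006,-0.0035,0,0],
    [-0.01,0.02,-0.0035,0,0],
    [-0.0086,0.0347,-0.0035,0,0],
    [-0.0086,0.0347,-0.0035,0,0],
    [0.002,0.0347,-0.0035,0,0],
    [0.012,0.0347,-0.0035,0,0],
    [0.022,0.0347,-0.0035,0,0],
    [0.032,0.0347,-0.0035,0,0],
    [0.04,0.0347,-0.0035,0,0],
    [0.048,0.0347,-0.0035,0,0],
    [0.056,0.0347,-0.0035,0,0],
    [0.062,0.0347,-0.0035,0,0],
    [0.067,0.0347,-0.0035,0,0],
    [0.07,0.0347,-0.0035,0,0],
    [0.07,0.0347,-0.0035,0,0],
  ],
)

```text
t: 44.32
eef_pos: [690.3, 67.3, 218.4]
tcp_rot: [-3.142, 0.0, 0.143]
ft_force: [1.1, -0.4, -2.2]
opening: 0.226
grip_force: 30.0
```

```bash
python3 -c "
from h import *
rk()"
```

```text
TCP in rack 0.31 53.56 z 218.4 t 44.325 open 0.22583940733849858 F [ 1.1 -0.4 -2.2] 29.997891783714294
```

>>> carry_out(
  series=[
    [0,0,0.0025,0,0],
    [0,0,0.0025,0,0.42],
    [0,0,0.0025,0,0.42],
    [0,0,0.0025,0,0.42],
    [0,0,0.0025,0,0.42],
    [0,0,0.0025,0,0.42],
    [0,0,-0.03,0,0.42],
    [0,0,-0.07,0,0.42],
    [-0.05,0,-0.1,0,0.42],
    [-0.1,0.03,-0.15,0,0.42],
    [-0.1,0.04,-0.18,0,0.42],
    [-0.1,0.04,-0.18,0,0.42],
  ],
)

```text
t: 45.82
eef_pos: [596.6, 12.5, 401.7]
tcp_rot: [3.14, -0.006, 0.142]
ft_force: [-0.3, 0.1, -0.3]
opening: 0.421
grip_force: 0.0
```

```bash
python3 - <<'E'
import b; from h import *
b.bushes('wrist');rk()
E
python3 fin.py | grep cap
python3 - <<'E'
from h import *
p,d,K,C=snap('side'); save(cv2.resize(p[120:300,130:400],(800,533),interpolation=cv2.INTER_CUBIC),'pics/s9.png')
E
```

```text
wrist bush? [274.  77.] 441 [699.3  13.9  59.3] [array([699.4,  13.9]), np.float64(10.8)]
wrist bush? [331.  77.] 454 [707.4 -39.1  59.3] [array([707.5, -39.4]), np.float64(10.9)]
wrist bush? [216.  78.] 446 [690.9  66.7  59.4] [array([690.9,  66.8]), np.float64(10.9)]
wrist rack ((698.2280883789062, 14.033920288085938), (64.47420501708984, 189.33486938476562), 8.116910934448242) 16.371262782351153 7665
TCP in rack -100.07 13.24 z 399.69 t 45.875 open 0.41826662988360114 F [-1.  -0.2 -0.6] 0.0
top cap 399 ((-2.288667678833008, 70.67674255371094), (47.83037185668945, 29.92388343811035), 0.14098083972930908) z 112.22356545052844 slopes [ 0.00970131 -0.00344252]
wrist cap 55 ((-22.11581802368164, 83.0337142944336), (12.105607986450195, 5.153493881225586), 60.832298278808594) z 111.12186489652748 slopes [ 0.07966299 -0.32865523]
```

View pics/s9.png

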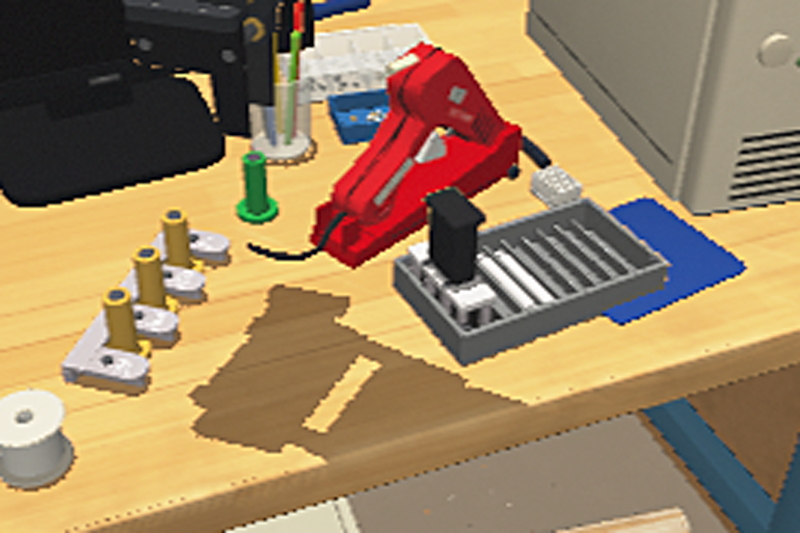

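The three bushes stand in the rack at about (175,235), (147,275) and (120,320). The rake is upright on the ledge at (455,240), the rods lie in their grooves at (520,275), and the spool and heat sink haven't moved. I'm handing the job in.

```bash
python3 -c "
from cell import env
print(env.job_done())"
```

```text
the job is handed in; nothing more can be done
None
```

I handed the job in after about 46 s, with no verdict returned: both rods are straight in grooves, the rake stands upright on the ledge again (after slipping from the grip and toppling mid-comb), all three bushes are home in the rack, and the spool and heat sink were left alone.

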